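# Make up the glazing and the lustre kits

### The arm

A 6-joint arm with a two-finger parallel gripper is mounted at the origin on the work surface; the furniture and walls round the work are solid. World frame = base frame: x ahead of the robot, y to its left, z up, the work surface at z = 0. Lengths are in m, angles in degrees, forces in N, time in s.
With the tool pointing down it reaches from about 0.375 to 0.975 m from the base axis. Payload 3.8 kg.
Tool frame: the origin (TCP) lies at the centre of the arm's flange, where the gripper is bolted on; the fingertips stand 166 mm ahead of it and the grasp point (between the pads) lies 147 mm ahead of it; z points along the fingers, y is the direction in which the jaws open and shut (so a half turn about z gives the same grasp; the last joint's range is limited). The gripper opens to 88 mm and grips with 3 to 60 N. Pads are 18 mm wide; open, the fingers measure 123 mm over their backs; the gripper's body (75 mm by 187 mm) begins 45 mm behind the grasp point.
Start: joints at [-67.775, 15.12, 91.902, -0, 72.978, -2.114], TCP at [0.278, -0.615, 0.405] pointing down, gripper open.
Joint ranges: [-150.88, 150.88], [-54.13, 125.18], [17.81, 147.31], [-75.09, 255.09], [0, 152.58], [-146.25, 146.25]. Speed limits (degrees/s): [147.25, 147.25, 180, 180, 180, 180].

### API

Orientations are given as a 3x3 rotation matrix whose columns are the frame's x, y, z axes.
In Python, from workcell import robot gives the robot as it stands.
- The arm moves only by the tool move_arm, never from a script. Its argument "increments" is a list that holds one entry, the list of rows, each a list of 5 numbers: the shift along the tool's x, y, z in m, then the turn about the tool's z in rad, then the opening, from -1 (shut) to 1 (fully open). In form: [[[tx, ty, tz, roll, grip], ...]]. A call has 1 to 20 rows; each row shifts and turns the pose as measured when the row begins, along the tool's axes as they then stand; what a row does not reach is not made up. A row lasts 1/10 s, in which the tool goes at most 50 mm and 8.59 degrees, less where a joint would pass 70% of its speed; a pose out of reach is approached as far as the arm can. A call with a gripper value outside its range is refused whole. The fingers move at their own pace and stop on an object; "squeeze" is the grip in N (left out, the last holds). Time passes only in rows, so rows that do not move let the fingers close. It gives the time, the measured TCP pose, the force and the opening at its end, in the units of the state.
- robot.state(): the state, without advancing time (a new reading comes with each control period).
- robot.read_camera(name): name is "scene" or "top"; returns the picture (384x512x3 uint8, red, green, blue); there is no depth.
- robot.calibration(name): a dict with "fx", "fy", "cx", "cy" (pixels), "k1" (the pictures are not rectified: a ray, as slopes to the right and down, at radius r is drawn at 1 + k1 r^2 times it, then the intrinsics apply), "pose" (4x4, takes a point from camera to world coordinates). Camera axes: x right, y up, looking along -z (the intrinsics and any distortion apply to the point x, -y, -z); pixel columns grow to the right and rows downward; lengths in m; the calibration is good to about 2 mm. A picture is of the moment at which its call begins. calibration takes no time and is no camera call.
- robot.sign_off(): hands the job in, once; it reports no verdict.
Trained networks look in the newest picture that a camera, given by its name, has taken for a name from the list of things; names that differ only in an ending like _2 or _b are one class to them, and where a whole thing is asked for, a point or a joint stands for the part that bears it (a point fixed in the world has none). Each returns a list of dicts, best first, with "confidence" (0 to 1); they miss things now and then, are a little off and sometimes report something else, mostly with a low value. They report only what shows in the picture. A call takes as long as a camera call. They do not tell look-alikes from the thing itself.
- robot.boxes_of(camera, query): "box" ([left, top, right, bottom] in pixels, round what is visible of it).
- robot.masks_of(camera, query): "mask" (384x512 bool, what is visible of it) and "box" ([left, top, right, bottom] in pixels, round what is visible of it).
The state is a dict: "time": time; "qpos": joint angles; "qvel": joint speeds; "tau": joint torques, N m; "tcp_pos": TCP position; "ee_rot": TCP orientation; "force": force on the tool from outside, world axes, zero at the start; "wrist_torque": the same for the moment, N m; "width": finger opening in m.
Only numpy, scipy, OpenCV 4.12 (cv2) and the standard library are available. Lean on these libraries where they do the work, as an engineer would, in place of code of your own. Each camera call takes 0.05 s, during which the arm holds its last target.

### The job

Make up two decorating kits from the stock in the middle of the bench, each tray filled in order of use starting from its handle: in the three-compartment tray the wax stick, then the small square brass tin, then the rounded black polishing stone; in the two-compartment tray the straight black wiping wedge, then the glaze jar. Set each thing flat on the floor and in the middle of its compartment, tin and jar upright. Leave the two ribs and the stamp where they are.

Things in the scene. Friction and masses are not known exactly. Their poses are not given: they have to be found in the camera images.
- long_tray: shallow plywood tray, fixed, 215 x 100 mm, dark bow handle 23 mm beyond one end; three compartments in a row, each 65 (x) x 90 mm. Floor 5 mm, dividers (5 mm wide) 9 mm above bench. Origin: underside, centre of the 215 x 100; x along the row, away from the handle; y along the dividers; z up. Centres from the handle: x = -70, 0, +70 mm, y = 0. At the robot's left or right, handle on the far end.
- short_tray: shallow plywood tray, fixed, 145 x 100 mm, dark bow handle 23 mm beyond one end; two compartments in a row, each 65 (x) x 90 mm. Floor 5 mm, dividers (5 mm wide) 9 mm above bench. Origin: underside, centre of the 145 x 100; x along the row, away from the handle; y along the dividers; z up. Centres from the handle: x = -35, +35 mm, y = 0. At the robot's left or right, turned any way.
- glaze_jar: round blue-grey glaze jar with black cap closed firmly on it, 49 mm in diameter, 68 mm tall, upright; the body below the cap is straight-sided up to 44 mm height; 0.10 to 0.16 kg. On the bench in the middle, at any yaw. Origin: centre of its underside; z up.
- wiping_wedge: straight black rubber bar with flat sides, 60 mm long, 16 mm wide, 9 mm high; its length lies at +40 degrees (0.70 rad, anticlockwise from above) from its x axis, so it is gripped across the line at +130 degrees. On the bench in the middle, at any yaw. Origin: centre of its underside; z up.
- wax_stick: straight yellow wax stick, a square bar 10 mm wide (x) x 62 mm long (y) x 10 mm high. On the bench in the middle, at any yaw. Origin: centre of its underside; z up.
- brass_tin: small square brass tin, 26 x 26 mm with rounded corners and 20 mm high, with a round top (18 mm diameter) up to 28 mm; its flat sides face +25 and +115 degrees (0.436 and 2.007 rad, anticlockwise from above) from its x axis; about 0.06 kg. On the bench in the middle, at any yaw. Origin: centre of its underside; z up.
- polishing_stone: smooth rounded black pebble, oval, 29 x 47 mm and 22 mm high, flat underneath; narrowest (29 mm) along the line at +12 degrees (0.21 rad, anticlockwise from above) from its x axis; about 0.05 kg. On the bench in the middle, at any yaw. Origin: centre of its underside; z up.
- red_rib: flat red half-moon rib, about 56 x 80 x 8 mm; belongs to neither kit, stays where it is. On the bench in the middle, at any yaw. Origin: centre of its underside; z up.
- pale_rib: flat pale green kidney-shaped rib, about 64 x 74 x 8 mm; belongs to neither kit, stays where it is. On the bench in the middle, at any yaw. Origin: centre of its underside; z up.
- carved_stamp: teal rubber stamp, round foot 32 mm in diameter with a curved stem, 94 mm tall, standing upright; belongs to neither kit, stays where it is. On the bench in the middle, at any yaw. Origin: centre of its underside; z up.
Mind the look-alikes: they are no part of the job. Leave any pink look-alike of the glaze_jar alone.

How it is judged (in metres and radians):
At the end, for the whole second after the job is handed in: All five things at rest in their compartments in the order of the goal: within 15 mm of the centre in tray x and y, within 3 mm of the floor in height, tilt under 0.1 rad; both ribs and the stamp within 20 mm of their starts (x of wax_stick in the frame of long_tray between -0.085 and -0.055 m and y of wax_stick in the frame of long_tray between -0.015 and 0.015 m and z of wax_stick in the frame of long_tray between 0.002 and 0.008 m and angle between each of wax_stick, brass_tin, polishing_stone, wiping_wedge, glaze_jar's own z axis and vertical below 0.1 rad and linear speed of each of wax_stick, brass_tin, polishing_stone, wiping_wedge, glaze_jar below 0.01 m/s and x of brass_tin in the frame of long_tray between -0.015 and 0.015 m and y of brass_tin in the frame of long_tray between -0.015 and 0.015 m and z of brass_tin in the frame of long_tray between 0.002 and 0.008 m and x of polishing_stone in the frame of long_tray between 0.055 and 0.085 m and y of polishing_stone in the frame of long_tray between -0.015 and 0.015 m and z of polishing_stone in the frame of long_tray between 0.002 and 0.008 m and x of wiping_wedge in the frame of short_tray between -0.05 and -0.02 m and y of wiping_wedge in the frame of short_tray between -0.015 and 0.015 m and z of wiping_wedge in the frame of short_tray between 0.002 and 0.008 m and x of glaze_jar in the frame of short_tray between 0.02 and 0.05 m and y of glaze_jar in the frame of short_tray between -0.015 and 0.015 m and z of glaze_jar in the frame of short_tray between 0.002 and 0.008 m and distance of each of red_rib, pale_rib, carved_stamp from where it was at the start of the episode below 0.02 m); the robot touches nothing.
It fails at once if a rib or the stamp is shifted by more than 20 mm (distance of any of red_rib, pale_rib, carved_stamp from where it was at the start of the episode above 0.02 m).
It fails at once if the stamp is knocked over (angle between carved_stamp's own z axis and vertical above 0.4 rad).
It also fails if it takes over 125 s, if anything falls off the work surface, if the arm or the gripper's body presses on something with over 40 N, if the wrist force passes 120 N, or if a joint passes its speed limit or range.

## Working session

There is one attempt and no reset: what is moved stays moved. The work goes in short steps, Python scripts to look and compute and a tool call to move; the robot and the scene stay as the last step left them, time stands still between calls to the robot, and variables do not carry over. Pictures are saved under pics/ and viewed, and the job is handed in when it is done.

Besides the shell and the picture viewer there is one more tool, called after ">>>" by a JSON object that holds its "op" and its "data", one argument or row to a line. move_arm: Moves the arm, as the interface text tells. Its arguments: {"type":"object","properties":{"increments":{"type":"array"},"squeeze":{"type":"number"}},"required":["increments"]}

```bash
ls; mkdir -p pics; python3 - <<'E'
from workcell import robot
import cv2,json
print(robot.state())
for n in ("scene","top"):
    im=robot.read_camera(n); cv2.imwrite(f"pics/{n}0.png",cv2.resize(im[...,::-1],(800,600),interpolation=cv2.INTER_CUBIC))
    print(n,robot.calibration(n))
E
```

```text
pics
{'time': 0.0, 'qpos': array([-6.77761057e+01,  1.51687482e+01,  9.19793981e+01, -6.91953150e-04,
        7.29765805e+01, -2.11384193e+00]), 'qvel': array([ 0.07750757, -0.0522733 ,  0.01612701,  0.0267868 ,  0.09811252,
       -0.06360484]), 'tau': array([ 1.30045364e-04, -5.02109635e+01, -3.56878102e+01,  7.26430560e-02,
        2.94286734e-02, -1.70802300e-04]), 'tcp_pos': array([ 0.27805239, -0.61470699,  0.40340992]), 'ee_rot': array([[ 9.11130613e-01,  4.12116865e-01, -8.34048899e-04],
       [ 4.12117703e-01, -9.11128397e-01,  2.01080935e-03],
       [ 6.87628107e-05, -2.17583628e-03, -9.99997631e-01]]), 'force': array([ 0.55350422, -0.38269533, -0.2218933 ]), 'wrist_torque': array([ 0.02871202, -0.02866871, -0.03449305]), 'width': 0.08814732526026837}
scene {'fx': 364.3860519655753, 'fy': 364.3860519655753, 'cx': 248.40214195925572, 'cy': 191.8788810446933, 'k1': 0.0193400695420071, 'pose': array([[ 0.62441478,  0.49445417, -0.60466624, -0.08164723],
       [-0.78108893,  0.39278939, -0.48540352, -0.55064618],
       [-0.00250331,  0.77539124,  0.63147618,  0.65519538],
       [ 0.        ,  0.        ,  0.        ,  1.        ]])}
top {'fx': 361.67202459194544, 'fy': 361.67202459194544, 'cx': 264.6969360899162, 'cy': 190.0383544034805, 'k1': -0.1038115172409431, 'pose': array([[ 0.00972222,  0.98861871, -0.15012837,  0.35690902],
       [-0.99993859,  0.01041047,  0.0037992 , -0.07218136],
       [ 0.00531887,  0.15008221,  0.98865921,  1.0977895 ],
       [ 0.        ,  0.        ,  0.        ,  1.        ]])}
```

View pics/scene0.png

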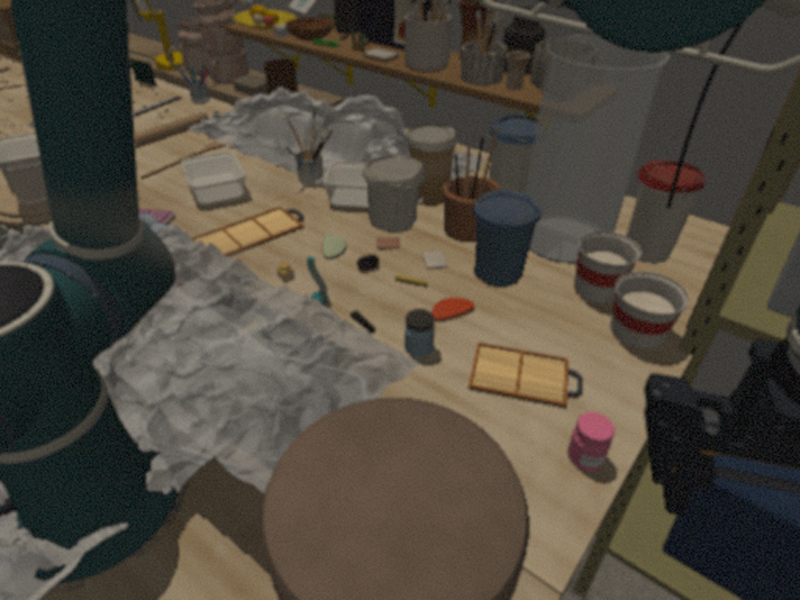

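View pics/top0.png

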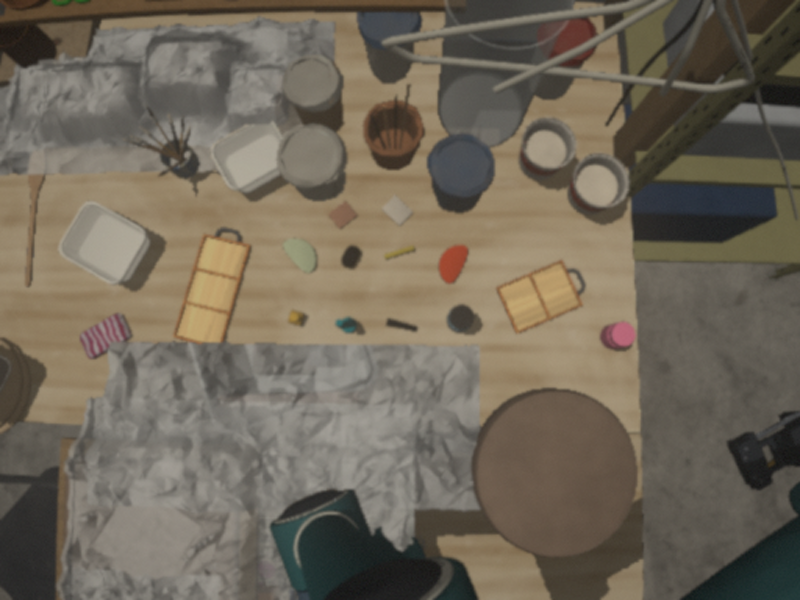

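```bash
cat > h.py <<'E'
from workcell import robot
import cv2,numpy as np
from scipy.optimize import minimize
def cal(n):
    c=robot.calibration(n); return c
def ray(n,uv):
    c=cal(n); uv=np.atleast_2d(np.asarray(uv,float))
    K=np.array([[c['fx'],0,c['cx']],[0,c['fy'],c['cy']],[0,0,1]])
    p=cv2.undistortPoints(uv.reshape(-1,1,2),K,np.array([c['k1'],0,0,0,0.])).reshape(-1,2)
    d=np.c_[p[:,0],-p[:,1],-np.ones(len(p))]@c['pose'][:3,:3].T
    return c['pose'][:3,3],d
def unproj(n,uv,z):
    o,d=ray(n,uv); return (o+d*((z-o[2])/d[:,2])[:,None])[:,:2]
def proj(n,P):
    c=cal(n); P=np.atleast_2d(P); T=c['pose']; q=(P-T[:3,3])@T[:3,:3]
    x=q[:,0]/-q[:,2]; y=-q[:,1]/-q[:,2]; r=x*x+y*y; f=1+c['k1']*r
    return np.c_[c['fx']*x*f+c['cx'],c['fy']*y*f+c['cy']]
def tcp(s=None):
    s=s or robot.state(); R=s['ee_rot']; return s
E
python3 - <<'E'
from h import *
import pickle
H=dict(long_tray=.009,short_tray=.009,glaze_jar=.034,wiping_wedge=.0045,wax_stick=.005,brass_tin=.012,polishing_stone=.009,red_rib=.004,pale_rib=.004,carved_stamp=0.03)
im=robot.read_camera('top'); out={}
vis=cv2.resize(im[...,::-1].copy(),None,fx=2,fy=2,interpolation=cv2.INTER_CUBIC)
for q in H:
    r=robot.masks_of('top',q); out[q]=r
    for k in r[:3]:
        m=k['mask']; 
        if m.sum()<5: continue
        v,u=np.nonzero(m); 
        P=unproj('top',np.c_[u,v],H[q]); rr=cv2.minAreaRect(P.astype(np.float32)*1000)
        C=np.cov(P.T); w,V=np.linalg.eigh(C); a=np.degrees(np.arctan2(V[1,1],V[0,1]))
        print(q,round(k['confidence'],2),np.round(k['box']),'n',m.sum(),'c',P.mean(0).round(4),'major',a.round(1),'rect',np.round(rr[0],1),np.round(rr[1],1),round(rr[2],1))
    if r:
        cs,_=cv2.findContours(cv2.resize(r[0]['mask'].astype(np.uint8),None,fx=2,fy=2,interpolation=0),0,2); cv2.drawContours(vis,cs,-1,(0,255,0),1)
pickle.dump((im,out),open('m.pkl','wb'))
cv2.imwrite('pics/m1.png',vis[230:480,180:820])
E
```

```text
long_tray 0.97 [110. 143. 158. 219.] n 2276 c [0.538  0.3222] major 165.3 rect [543.7 320.3] [106.4 240.8] 76.5
short_tray 0.94 [318. 166. 376. 214.] n 1574 c [ 0.5282 -0.3245] major 112.8 rect [ 531.3 -331.1] [100.  170.3] 23.3
glaze_jar 0.87 [386. 205. 408. 225.] n 326 c [ 0.4495 -0.4677] major 104.4 rect [ 448.6 -467.4] [51.  68.8] 0.4
glaze_jar 0.75 [283. 193. 305. 215.] n 276 c [ 0.4771 -0.1629] major 150.5 rect [ 477.6 -162. ] [53.8 50.5] 0.1
brass_tin 0.41 [186. 202. 194. 205.] n 36 c [0.4808 0.1532] major 71.1 rect [481.2 152.8] [15.3 18.6] 0.7
brass_tin 0.15 [114. 144. 158. 221.] n 2235 c [0.5365 0.3214] major 166.1 rect [543.3 319.5] [103.2 237.3] 77.3
polishing_stone 0.51 [245. 156. 266. 165.] n 87 c [ 0.6114 -0.0468] major 108.5 rect [611.1 -46.1] [15.  58.6] 19.5
polishing_stone 0.49 [219. 159. 230. 172.] n 118 c [0.6008 0.0507] major 157.0 rect [600.9  50.5] [28.  44.7] 65.2
pale_rib 0.67 [182. 154. 203. 175.] n 298 c [0.608  0.1494] major -138.5 rect [610.4 147.3] [79.5 46.1] 46.1
pale_rib 0.48 [217. 206. 226. 211.] n 58 c [0.4669 0.0531] major 78.7 rect [466.4  55.9] [18.3 30.7] 0.7
carved_stamp 0.6 [220. 205. 227. 215.] n 45 c [0.4647 0.0492] major 76.8 rect [463.8  49.9] [17.9 23.9] 0.7
```

View pics/m1.png

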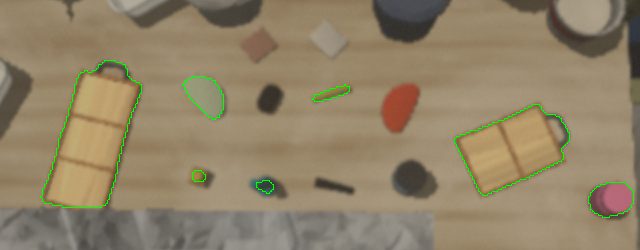

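```bash
python3 - <<'E'
from h import *
a=np.mean([robot.read_camera('top').astype(float) for _ in range(8)],0); np.save('avgtop.npy',a)
b=np.mean([robot.read_camera('scene').astype(float) for _ in range(8)],0); np.save('avgscene.npy',b)
im=np.clip(a*1.6,0,255).astype(np.uint8)[...,::-1]
cv2.imwrite('pics/c1.png',cv2.resize(im[145:225,175:310],None,fx=5.9,fy=5.9,interpolation=cv2.INTER_CUBIC))
cv2.imwrite('pics/c2.png',np.hstack([cv2.resize(im[140:225,105:165],None,fx=6,fy=6,interpolation=cv2.INTER_CUBIC),cv2.resize(im[140:225,312:382],None,fx=6,fy=6,interpolation=cv2.INTER_CUBIC)]))
E
```

```text
(no output)
```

View pics/c1.png

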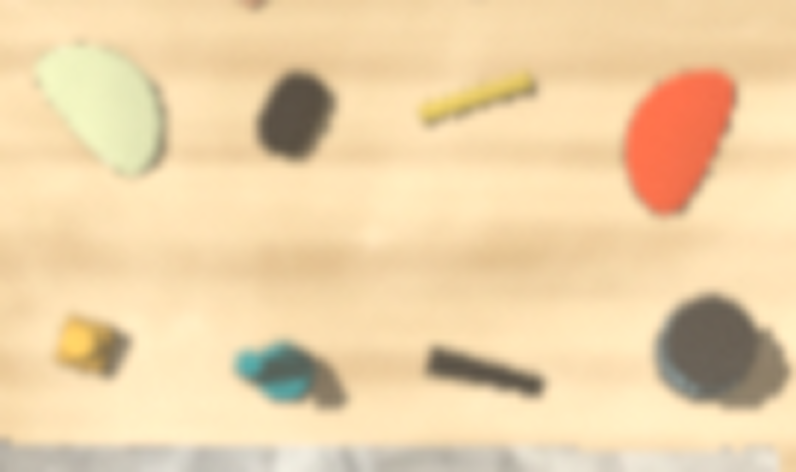

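View pics/c2.png

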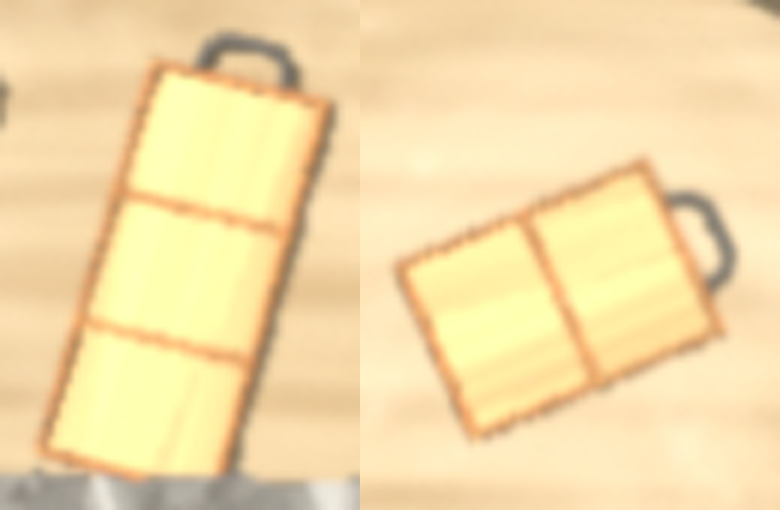

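```bash
cat > fit.py <<'E'
from h import *
a=np.load('avgtop.npy')
def c1(x,y): return (175+(x+.5)/5.9-.5,145+(y+.5)/5.9-.5)
def cl(x,y): return (105+(x+.5)/6-.5,140+(y+.5)/6-.5)
def cs(x,y): return (312+(x+.5)/6-.5,140+(y+.5)/6-.5)
def fit(uv,model,z):
    uv=np.array(uv);model=np.array(model,float)/1000
    W=unproj('top',uv,z)
    mw=W.mean(0);mm=model.mean(0)
    U,S,Vt=np.linalg.svd((model-mm).T@(W-mw)); R=(U@np.diag([1,np.linalg.det(U@Vt)])@Vt).T
    t=mw-R@mm; res=W-(model@R.T+t)
    return t,np.degrees(np.arctan2(R[1,0],R[0,0])),R,res
E
python3 - <<'E'
from fit import *
# tray x axis away from handle. long: handle at top of image(+x world); tray +x -> world -x; tray y: left-handed check: x=-X => y=-Y world(right in image)
L=fit([cl(155,62),cl(333,102),cl(40,452),cl(122,193),cl(285,232),cl(87,320),cl(250,358)],
 [(-107.5,-50),(-107.5,50),(107.5,-50),(-35,-47),(-35,47),(35,-47),(35,47)],.009)
# long: image left = +Y world = tray -y  ok
print('long',L[0].round(4),L[1].round(2),(L[3]*1e3).round(1).tolist())
# short: handle at right (-Y world); tray x -> image left (+Y); tray y = x rotated +90 -> world -X -> image down
S=fit([cs(285,157),cs(360,333),cs(115,438),cs(38,267),cs(165,215),cs(240,383)],
 [(-72.5,-50),(-72.5,50),(72.5,50),(72.5,-50),(0,-47),(0,47)],.009)
print('short',S[0].round(4),S[1].round(2),(S[3]*1e3).round(1).tolist())
np.savez('trays.npz',Lt=L[0],LR=L[2],St=S[0],SR=S[2])
for n,T,xs in (('long',L,(-.07,0,.07)),('short',S,(-.035,.035))):
    for x in xs: print(n,x,(T[0]+T[2]@[x,0]).round(4))
g=a.sum(2)/3; 
import scipy.ndimage as nd
def blob(mask,seed,z,name):
    l,n=nd.label(mask); k=l[int(round(seed[1])),int(round(seed[0]))]; v,u=np.nonzero(l==k)
    P=unproj('top',np.c_[u,v],z); w,V=np.linalg.eigh(np.cov(P.T)); rr=cv2.minAreaRect(P.astype(np.float32)*1000)
    print(name,len(u),P.mean(0).round(4),'major',np.degrees(np.arctan2(V[1,1],V[0,1])).round(1),'rect',np.round(rr,1) if 0 else rr)
print([a[int(round(c1(*p)[1])),int(round(c1(*p)[0]))].round() for p in [(295,115),(480,98),(490,372),(710,341),(78,340),(400,250),(98,355)]])
dark=g<75
blob(dark,c1(295,115),.009,'stone'); blob(dark,c1(485,370),.007,'wedge')
blob(dark,c1(710,341),.068,'jarcap')
y=(a[...,2]<0.62*a[...,0])
blob(y,c1(480,98),.008,'wax'); blob(y,c1(78,340),.02,'tin')
im=np.clip(a*1.6,0,255).astype(np.uint8)[...,::-1]
cv2.imwrite('pics/c3.png',np.hstack([cv2.resize(im[194:214,180:200],None,fx=20,fy=20,interpolation=cv2.INTER_CUBIC),cv2.resize(im[154:174,215:235],None,fx=20,fy=20,interpolation=cv2.INTER_CUBIC)]))
E
```

```text
long [0.5318 0.3223] 167.27 [[-2.4, -0.6], [-1.5, 0.6], [2.1, -1.2], [-1.1, -1.1], [-0.2, 2.9], [0.5, -2.6], [2.6, 2.0]]
short [ 0.5272 -0.3228] 113.42 [[-0.3, 0.8], [-0.1, 4.4], [2.7, -1.1], [-1.9, -2.7], [-0.1, -1.0], [-0.3, -0.3]]
long -0.07 [0.6001 0.3069]
long 0 [0.5318 0.3223]
long 0.07 [0.4635 0.3377]
short -0.035 [ 0.5411 -0.3549]
short 0.035 [ 0.5133 -0.2907]
[array([57., 50., 43.]), array([138., 121.,  63.]), array([59., 53., 46.]), array([66., 60., 53.]), array([162., 131.,  64.]), array([152., 133., 103.]), array([101.,  83.,  50.])]
stone 117 [0.6018 0.0484] major 154.3 rect ((601.2879638671875, 47.95501708984375), (29.344005584716797, 41.84920120239258), 65.43023681640625)
wedge 56 [ 0.4682 -0.0503] major 76.8 rect ((468.45098876953125, -52.277679443359375), (54.11219787597656, 10.142168045043945), 79.25141143798828)
jarcap 196 [ 0.4752 -0.1649] major -139.3 rect ((475.24395751953125, -164.85540771484375), (44.54271697998047, 40.98702621459961), 45.18186950683594)
wax 72 [ 0.6135 -0.0471] major 109.3 rect ((612.943603515625, -46.07383728027344), (12.007513999938965, 59.69580078125), 19.495805740356445)
tin 71 [0.4787 0.1518] major 90.8 rect ((478.9794921875, 152.1177978515625), (25.891019821166992, 24.81426239013672), 78.03942108154297)
```

View pics/c3.png

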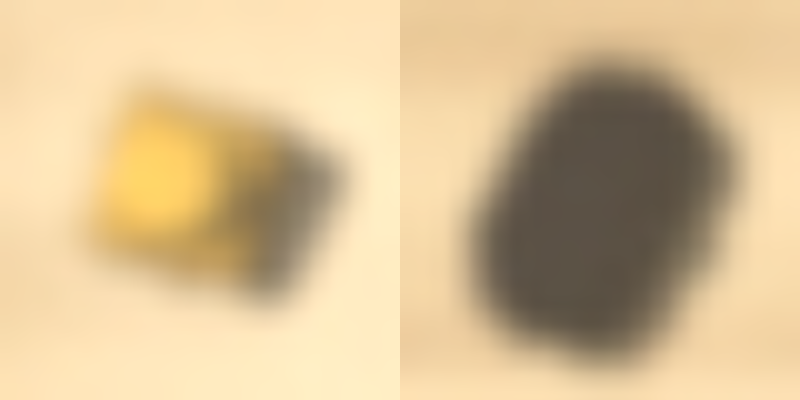

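```bash
cat >> h.py <<'E'
def plan(x,y,z,jaw=None):
    s=robot.state(); R=s['ee_rot']; p=s['tcp_pos']; d=R.T@(np.array([x,y,z])-p)
    g=p+R[:,2]*.147
    cur=np.degrees(np.arctan2(R[1,1],R[0,1]))
    print('t',round(s['time'],2),'tcp',p.round(4),'grasp',g.round(4),'jaw',cur.round(1),'w',round(s['width'],4),'F',s['force'].round(1),'q6',s['qpos'][5].round(0))
    print('tilt',R[:,2].round(4),'dtool',d.round(4),'rows>=',np.ceil(np.linalg.norm(d)/.05))
    if jaw is not None:
        t=(jaw-cur+90)%180-90; r=-np.radians(t); print('roll',r.round(3),'n',np.ceil(abs(r)/.149))
E
python3 - <<'E'
from fit import *
for n,z,p in (('tin',.028,(180+7.78,194+8.5)),):
    print(n,unproj('top',[p],z))
W=dict(long=None)
print(unproj('top',[c1(*p) for p in [(430,360),(543,385)]],.009).mean(0), unproj('top',[c1(*p) for p in [(421,115),(536,83)]],.01).mean(0))
plan(.468,-.052,.30,-12.7)
E
```

```text
tin [[0.4792859 0.1531078]]
[ 0.46793549 -0.05372673] [ 0.61117056 -0.04776811]
t 1.45 tcp [ 0.2782 -0.615   0.4047] grasp [ 0.2782 -0.615   0.2577] jaw -65.7 w 0.0879 F [ 0.7  0.  -0.4] q6 -2.0
tilt [-0.  0. -1.] dtool [ 0.405  -0.4347  0.1047] rows>= 13.0
roll -0.924 n 7.0
```

>>> {"op": "move_arm", "data": {
  "increments": [
    [[0.043, 0.0195, 0, 0, 0.2], [0.043, 0.0195, 0, 0, 0.2], [0.043, 0.0195, 0, 0, 0.2], [0.043, 0.0195, 0, 0, 0.2], [0.0193, -0.0427, 0, 0, 0.2], [0.0193, -0.0427, 0, 0, 0.2], [0.0193, -0.0427, 0, 0, 0.2], [0.0193, -0.0427, 0, 0, 0.2], [0.0193, -0.0427, 0, 0, 0.2], [0.0193, -0.0427, 0, 0, 0.2], [0.0193, -0.0427, 0, 0, 0.2], [0.0193, -0.0427, 0, 0, 0.2], [0.0193, -0.0427, 0, 0, 0.2], [0.0193, -0.0427, 0, 0, 0.2], [0.0193, -0.0427, 0, 0, 0.2], [0.0193, -0.0427, 0, 0, 0.2]]
  ],
  "squeeze": 15
}}

```text
time: 3.05
tcp_pos: [0.4771, -0.0414, 0.3958]
ee_rot: [[0.916, 0.401, -0.004], [0.401, -0.916, 0.007], [-0.0, -0.008, -1.0]]
force: [1.6, 0.0, 0.1]
width: 0.0528
```

```bash
python3 - <<'E'
from h import *
plan(.468,-.052,.30,-12.7)
E
```

```text
t 3.05 tcp [ 0.4771 -0.0414  0.3958] grasp [ 0.4766 -0.0403  0.2488] jaw -66.3 w 0.0528 F [1.6 0.  0.1] q6 58.0
tilt [-0.0038  0.0075 -1.    ] dtool [-0.0126  0.0068  0.0958] rows>= 2.0
roll -0.936 n 7.0
```

>>> {"op": "move_arm", "data": {
  "increments": [
    [[-0.0063, 0.0034, 0.045, 0, 0.2], [-0.0063, 0.0034, 0.045, 0, 0.2], [0, 0, 0, -0.134, 0.2], [0, 0, 0, -0.134, 0.2], [0, 0, 0, -0.134, 0.2], [0, 0, 0, -0.134, 0.2], [0, 0, 0, -0.134, 0.2], [0, 0, 0, -0.134, 0.2], [0, 0, 0, -0.134, 0.2], [0, 0, 0, 0, 0.2]]
  ]
}}

```text
time: 4.05
tcp_pos: [0.4679, -0.0431, 0.3055]
ee_rot: [[0.166, 0.986, 0.003], [0.986, -0.166, 0.009], [0.009, 0.002, -1.0]]
force: [-0.2, -0.3, 0.4]
width: 0.0526
```

```bash
python3 - <<'E'
from h import *
plan(.468,-.053,.170,-12.7)
for n in ("scene","top"):
    im=robot.read_camera(n); im=np.clip(im*1.5,0,255).astype(np.uint8); cv2.imwrite(f"pics/{n}1.png",cv2.resize(im[...,::-1],(800,600),interpolation=cv2.INTER_CUBIC))
E
```

```text
t 4.05 tcp [ 0.4679 -0.0431  0.3055] grasp [ 0.4683 -0.0418  0.1585] jaw -9.6 w 0.0526 F [-0.2 -0.3  0.4] q6 1.0
tilt [ 0.0032  0.0088 -1.    ] dtool [-0.011   0.0016  0.1354] rows>= 3.0
roll 0.054 n 1.0
```

View pics/scene1.png

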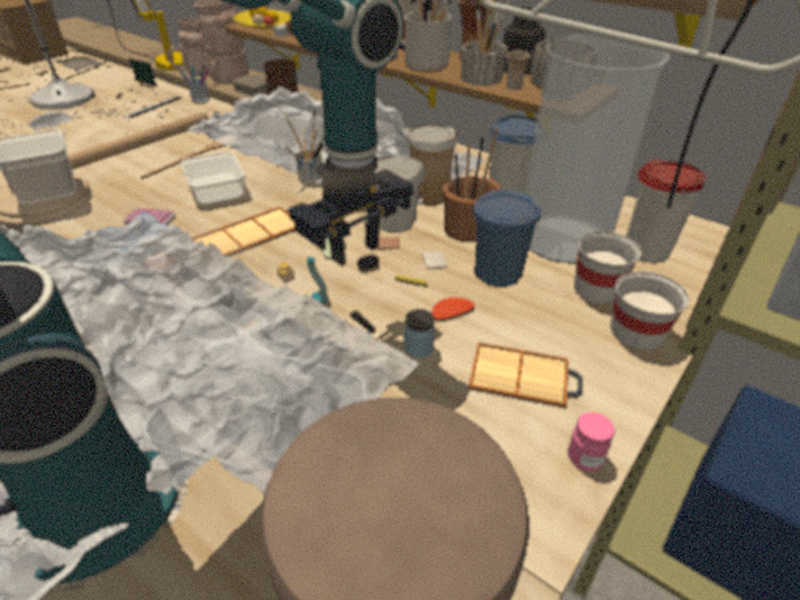

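View pics/top1.png

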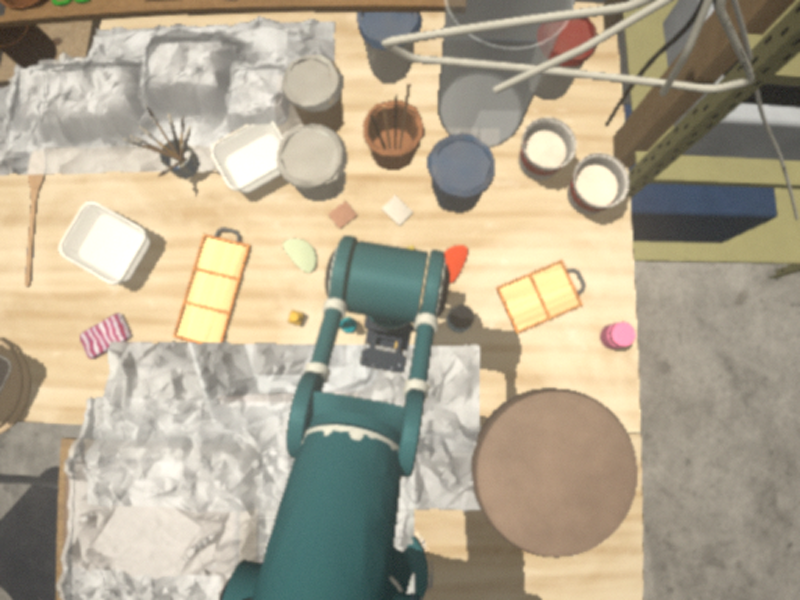

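>>> {"op": "move_arm", "data": {
  "increments": [
    [[-0.011, 0.0016, 0, 0.054, 0.2], [0, 0, 0.04, 0, 0.2], [0, 0, 0.04, 0, 0.2], [0, 0, 0.03, 0, 0.2], [0, 0, 0.0, 0, 0.2]]
  ]
}}

```text
time: 4.65
tcp_pos: [0.4708, -0.0541, 0.1959]
ee_rot: [[0.24, 0.971, 0.013], [0.971, -0.24, 0.007], [0.01, 0.011, -1.0]]
force: [-0.6, 0.0, -0.1]
width: 0.0526
```

```bash
python3 - <<'E'
from h import *
plan(.468,-.053,.1705,-12.7)
E
```

```text
t 4.65 tcp [ 0.4708 -0.0541  0.1959] grasp [ 0.4726 -0.053   0.0489] jaw -13.9 w 0.0526 F [-0.6  0.  -0.1] q6 4.0
tilt [ 0.0126  0.0072 -0.9999] dtool [ 0.0002 -0.0032  0.0254] rows>= 1.0
roll -0.02 n 1.0
```

```bash
sed -i 's/^def plan(x,y,z,jaw=None):/def plan(x,y,zt,jaw=None):  # zt = fingertip z/; s/d=R.T@(np.array(\[x,y,z\])-p)/d=R.T@(np.array([x,y,zt+.019])-p-R[:,2]*.147)/' h.py; python3 - <<'E'
from h import *
plan(.468,-.053,.0045,-12.7)
E
```

```text
t 4.65 tcp [ 0.4708 -0.0541  0.1959] grasp [ 0.4726 -0.053   0.0489] jaw -13.9 w 0.0526 F [-0.6  0.  -0.1] q6 4.0
tilt [ 0.0126  0.0072 -0.9999] dtool [-0.0013 -0.0048  0.0254] rows>= 1.0
roll -0.02 n 1.0
```

>>> {"op": "move_arm", "data": {
  "increments": [
    [[-0.001, -0.005, 0.013, 0.0, 0.2], [0, 0, 0.012, 0, 0.2], [0, 0, 0, 0, 0.2], [0, 0, 0, 0, 0.2]]
  ]
}}

```text
time: 5.05
tcp_pos: [0.4684, -0.0541, 0.1734]
ee_rot: [[0.245, 0.97, 0.017], [0.97, -0.245, 0.007], [0.01, 0.014, -1.0]]
force: [-0.1, 0.0, 0.4]
width: 0.0529
```

```bash
python3 - <<'E'
from h import *
plan(.468,-.053,.0045,-12.7)
E
```

```text
t 5.05 tcp [ 0.4684 -0.0541  0.1734] grasp [ 0.4708 -0.0531  0.0265] jaw -14.2 w 0.0529 F [-0.1  0.   0.4] q6 4.0
tilt [ 0.0166  0.0066 -0.9998] dtool [-0.0006 -0.0028  0.0029] rows>= 1.0
roll -0.026 n 1.0
```

>>> {"op": "move_arm", "data": {
  "increments": [
    [[0, -0.003, 0.004, -0.02, 0.2], [0, 0, 0, 0, -0.8], [0, 0, 0, 0, -0.8], [0, 0, 0, 0, -0.8], [0, 0, 0, 0, -0.8], [0, 0, 0, 0, -0.8], [0, 0, 0, 0, -0.8]]
  ]
}}

```text
time: 5.75
tcp_pos: [0.4677, -0.0535, 0.1727]
ee_rot: [[0.224, 0.974, 0.023], [0.975, -0.224, 0.006], [0.011, 0.021, -1.0]]
force: [-0.6, 0.1, -0.1]
width: 0.0121
```

```bash
python3 - <<'E'
from h import *
plan(.468,-.053,.0045,-12.7)
E
```

```text
t 5.75 tcp [ 0.4677 -0.0535  0.1727] grasp [ 0.4711 -0.0527  0.0257] jaw -13.0 w 0.0121 F [-0.6  0.1 -0.1] q6 3.0
tilt [ 0.0233  0.0055 -0.9997] dtool [-0.001  -0.003   0.0022] rows>= 1.0
roll -0.004 n 1.0
```

>>> {"op": "move_arm", "data": {
  "increments": [
    [[0, 0, 0, 0, -0.9], [0, 0, 0, 0, -0.9], [0, 0, 0, 0, -0.9]]
  ]
}}

```text
time: 6.05
tcp_pos: [0.4677, -0.0536, 0.1727]
ee_rot: [[0.224, 0.974, 0.023], [0.975, -0.224, 0.006], [0.011, 0.021, -1.0]]
force: [0.3, 0.2, 0.3]
width: 0.0121
```

```bash
python3 - <<'E'
from h import *
plan(.468,-.053,.0045,-12.7)
for i in range(3):
    robot.read_camera('top'); s=robot.state(); print(s['tcp_pos'].round(5),s['ee_rot'][:,2].round(4),s['qpos'].round(3),s['qvel'].round(2))
E
```

```text
t 6.05 tcp [ 0.4677 -0.0536  0.1727] grasp [ 0.4711 -0.0528  0.0257] jaw -13.0 w 0.0121 F [0.3 0.2 0.3] q6 3.0
tilt [ 0.0232  0.0055 -0.9997] dtool [-0.001  -0.003   0.0021] rows>= 1.0
roll -0.004 n 1.0
[ 0.46764 -0.05355  0.17261] [ 0.0231  0.0055 -0.9997] [ -9.764   8.636 127.789   0.798  42.327   2.598] [-0.03 -0.06 -0.02 -0.02 -0.01 -0.03]
[ 0.46766 -0.05357  0.17265] [ 0.0232  0.0055 -0.9997] [ -9.767   8.632 127.788   0.799  42.326   2.599] [-0.01  0.04  0.04 -0.03  0.01  0.04]
[ 0.46766 -0.05356  0.17266] [ 0.0232  0.0055 -0.9997] [ -9.764   8.63  127.789   0.797  42.327   2.598] [ 0.1  -0.03 -0.05 -0.04  0.02  0.1 ]
```

```bash
python3 - <<'E'
from h import *
im=robot.read_camera('scene'); im=np.clip(im*1.8,0,255).astype(np.uint8)[...,::-1]
cv2.imwrite('pics/s2.png',cv2.resize(im[140:240,180:300],None,fx=6,fy=6,interpolation=cv2.INTER_CUBIC))
E
```

```text
(no output)
```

View pics/s2.png

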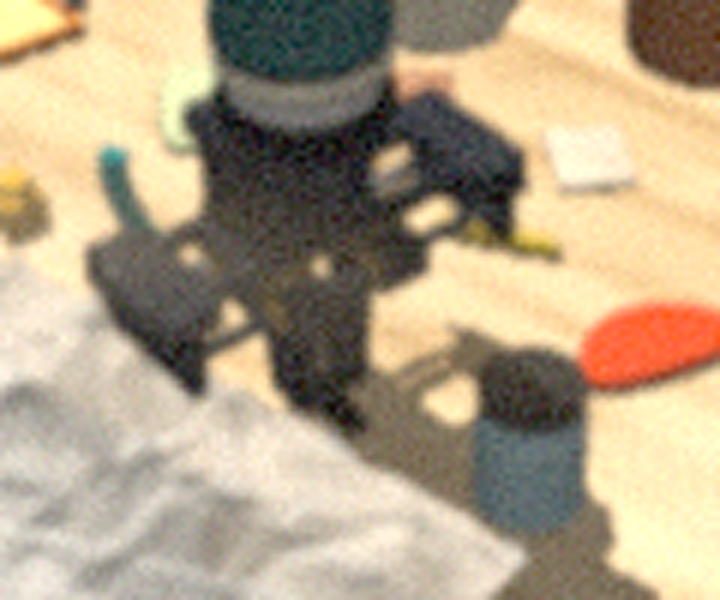

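>>> {"op": "move_arm", "data": {
  "increments": [
    [[0, 0, -0.01, 0, -0.9], [0, 0, -0.03, 0, -0.9], [0, 0, -0.04, 0, -0.9], [0, 0, -0.04, 0, -0.9], [0, 0, -0.02, 0, -0.9], [0, 0, 0, 0, -0.9]]
  ]
}}

```text
time: 6.85
tcp_pos: [0.4632, -0.0542, 0.3192]
ee_rot: [[0.224, 0.974, 0.02], [0.975, -0.224, 0.006], [0.01, 0.018, -1.0]]
force: [0.8, -0.2, 0.7]
width: 0.0124
```

```bash
python3 - <<'E'
from h import *
plan(.5411,-.3549,.07,113.4)
im=robot.read_camera('scene'); im=np.clip(im*1.8,0,255).astype(np.uint8)[...,::-1]
cv2.imwrite('pics/s3.png',cv2.resize(im[120:240,180:300],None,fx=5,fy=5,interpolation=cv2.INTER_CUBIC))
E
```

```text
t 6.85 tcp [ 0.4632 -0.0542  0.3192] grasp [ 0.4661 -0.0533  0.1722] jaw -13.0 w 0.0124 F [ 0.8 -0.2  0.7] q6 3.0
tilt [ 0.0199  0.006  -0.9998] dtool [-0.2779  0.1392  0.0829] rows>= 7.0
roll 0.936 n 7.0
```

View pics/s3.png

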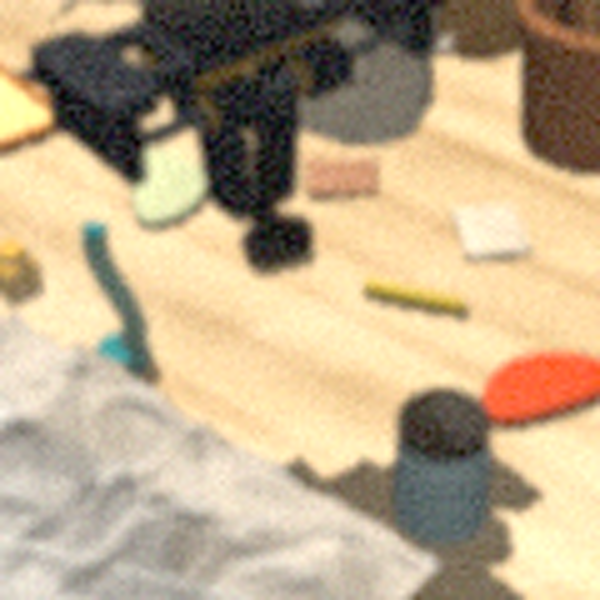

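>>> {"op": "move_arm", "data": {
  "increments": [
    [[-0.0395, 0.0195, 0, 0, -0.9], [-0.0395, 0.0195, 0, 0, -0.9], [-0.0395, 0.0195, 0, 0, -0.9], [-0.0395, 0.0195, 0, 0, -0.9], [-0.0395, 0.0195, 0, 0, -0.9], [-0.0395, 0.0195, 0, 0, -0.9], [-0.03, 0.015, 0.03, 0, -0.9], [0, 0, 0.03, 0.134, -0.9], [0, 0, 0, 0.134, -0.9], [0, 0, 0, 0.134, -0.9], [0, 0, 0, 0.134, -0.9], [0, 0, 0, 0.134, -0.9], [0, 0, 0, 0.134, -0.9], [0, 0, 0, 0.12, -0.9], [0, 0, 0, 0, -0.9]]
  ]
}}

```text
time: 8.4
tcp_pos: [0.5233, -0.3486, 0.2183]
ee_rot: [[0.927, 0.375, -0.021], [0.376, -0.926, 0.033], [-0.007, -0.038, -0.999]]
force: [0.1, -0.2, -0.1]
width: 0.0124
```

```bash
python3 - <<'E'
from h import *
plan(.5411,-.3549,.0105,113.4)
im=robot.read_camera('scene'); im=np.clip(im*1.8,0,255).astype(np.uint8)[...,::-1]
cv2.imwrite('pics/s4.png',cv2.resize(im[150:310,240:420],None,fx=4,fy=3.75,interpolation=cv2.INTER_CUBIC))
E
```

```text
t 8.4 tcp [ 0.5233 -0.3486  0.2183] grasp [ 0.5202 -0.3437  0.0714] jaw -68.0 w 0.0124 F [ 0.1 -0.2 -0.1] q6 31.0
tilt [-0.0206  0.0331 -0.9992] dtool [0.0154 0.0198 0.041 ] rows>= 1.0
roll -0.024 n 1.0
```

View pics/s4.png

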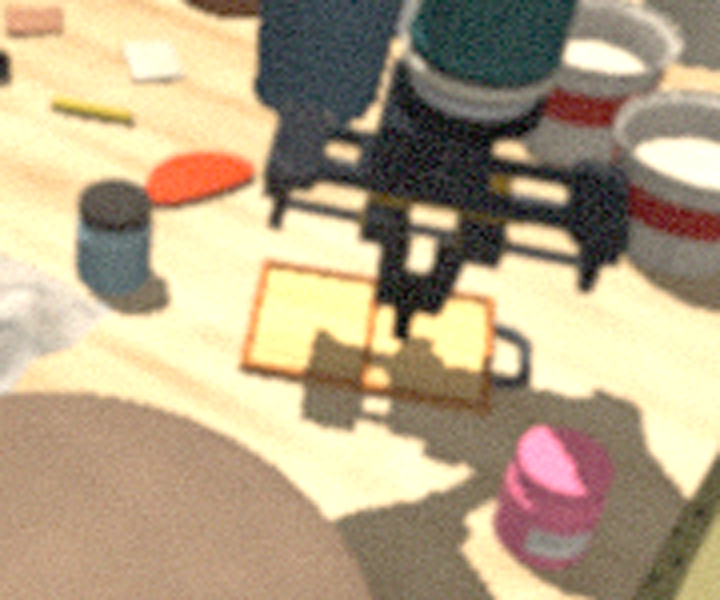

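>>> {"op": "move_arm", "data": {
  "increments": [
    [[0.0155, 0.02, 0, -0.024, -0.9], [0, 0, 0.02, 0, -0.9], [0, 0, 0, 0, -0.9]]
  ]
}}

```text
time: 8.75
tcp_pos: [0.5435, -0.3595, 0.1932]
ee_rot: [[0.912, 0.409, -0.026], [0.409, -0.912, 0.037], [-0.008, -0.044, -0.999]]
force: [-0.6, 0.9, -0.9]
width: 0.0126
```

```bash
python3 - <<'E'
from h import *
plan(.5411,-.3549,.0125,113.4)
E
```

```text
t 8.75 tcp [ 0.5435 -0.3595  0.1932] grasp [ 0.5397 -0.3541  0.0464] jaw -65.9 w 0.0126 F [-0.6  0.9 -0.9] q6 29.0
tilt [-0.0258  0.0368 -0.999 ] dtool [0.0011 0.0019 0.0148] rows>= 1.0
roll 0.013 n 1.0
```

>>> {"op": "move_arm", "data": {
  "increments": [
    [[0.001, 0.002, 0.008, 0, -0.9], [0, 0, 0.006, 0, -0.9], [0, 0, 0, 0, -0.9]]
  ]
}}

```text
time: 9.05
tcp_pos: [0.5449, -0.3605, 0.1781]
ee_rot: [[0.911, 0.411, -0.026], [0.412, -0.91, 0.037], [-0.008, -0.044, -0.999]]
force: [1.0, -0.2, 0.2]
width: 0.0122
```

```bash
python3 - <<'E'
from h import *
plan(.5411,-.3549,.0125,113.4)
E
```

```text
t 9.05 tcp [ 0.5449 -0.3605  0.1781] grasp [ 0.5411 -0.3551  0.0313] jaw -65.7 w 0.0122 F [ 1.  -0.2  0.2] q6 29.0
tilt [-0.0259  0.0368 -0.999 ] dtool [ 0.0001 -0.0001 -0.0002] rows>= 1.0
roll 0.016 n 1.0
```

>>> {"op": "move_arm", "data": {
  "increments": [
    [[0, 0, 0.001, 0, -0.9], [0, 0, 0, 0, -0.45], [0, 0, 0, 0, -0.45], [0, 0, 0, 0, -0.45], [0, 0, -0.01, 0, -0.45], [0, 0, -0.03, 0, -0.45], [0, 0, -0.04, 0, -0.45], [0, 0, -0.04, 0, 0.9], [0, 0, 0, 0, 0.9]]
  ]
}}

```text
time: 9.95
tcp_pos: [0.5477, -0.3648, 0.3042]
ee_rot: [[0.911, 0.412, -0.026], [0.413, -0.91, 0.037], [-0.008, -0.044, -0.999]]
force: [1.0, 0.2, 0.5]
width: 0.0384
```

```bash
python3 - <<'E'
from h import *
plan(.477,-.165,.08,-65)
im=robot.read_camera('scene'); im=np.clip(im*1.8,0,255).astype(np.uint8)[...,::-1]
cv2.imwrite('pics/s5.png',cv2.resize(im[150:310,240:420],None,fx=4,fy=3.75,interpolation=cv2.INTER_CUBIC))
im=robot.read_camera('top'); im=np.clip(im*1.8,0,255).astype(np.uint8)[...,::-1]
cv2.imwrite('pics/t5.png',cv2.resize(im[130:240,160:390],None,fx=3.4,fy=3.4,interpolation=cv2.INTER_CUBIC))
E
```

```text
t 9.95 tcp [ 0.5477 -0.3648  0.3042] grasp [ 0.5439 -0.3594  0.1573] jaw -65.6 w 0.0384 F [1.  0.2 0.5] q6 29.0
tilt [-0.0261  0.037  -0.999 ] dtool [ 0.0199 -0.2018  0.0672] rows>= 5.0
roll -0.011 n 1.0
```

View pics/s5.png

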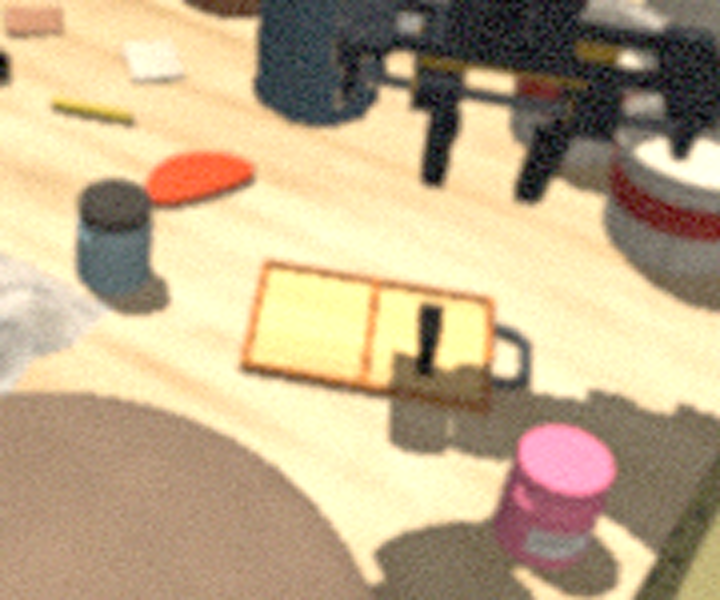

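View pics/t5.png

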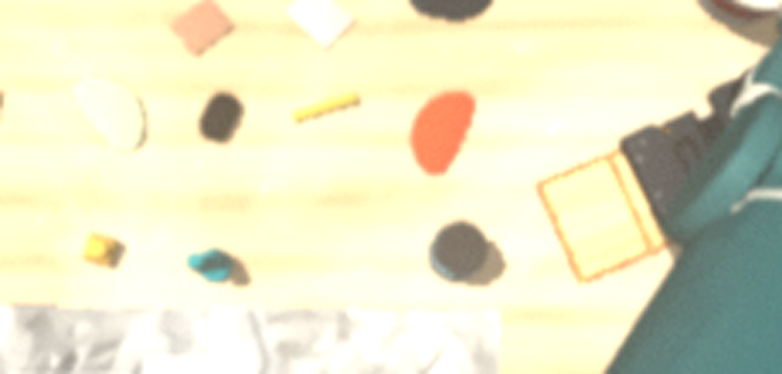

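>>> {"op": "move_arm", "data": {
  "increments": [
    [[0.004, -0.04, 0, 0, 1], [0.004, -0.04, 0, 0, 1], [0.004, -0.04, 0, 0, 1], [0.004, -0.04, 0, 0, 1], [0.002, -0.02, 0, 0, 1], [0, 0, 0, 0, 1]]
  ]
}}

```text
time: 10.65
tcp_pos: [0.4813, -0.1855, 0.2973]
ee_rot: [[0.911, 0.409, -0.049], [0.411, -0.91, 0.05], [-0.024, -0.066, -0.998]]
force: [-0.8, -0.5, -0.3]
width: 0.0879
```

```bash
python3 - <<'E'
from h import *
plan(.476,-.164,.013,-65)
E
```

```text
t 10.65 tcp [ 0.4813 -0.1855  0.2973] grasp [ 0.4741 -0.1781  0.1506] jaw -65.8 w 0.0879 F [-0.8 -0.5 -0.3] q6 41.0
tilt [-0.049   0.0503 -0.9975] dtool [ 0.0104 -0.0043  0.119 ] rows>= 3.0
roll -0.014 n 1.0
```

>>> {"op": "move_arm", "data": {
  "increments": [
    [[0.01, 0, 0.01, 0, 1], [0, 0, 0.015, 0, 1], [0, 0, 0.015, 0, 1], [0, 0, 0, 0, 1]]
  ]
}}

```text
time: 11.05
tcp_pos: [0.4897, -0.1801, 0.2513]
ee_rot: [[0.912, 0.408, -0.052], [0.41, -0.911, 0.051], [-0.026, -0.068, -0.997]]
force: [-0.1, 0.4, -0.2]
width: 0.088
```

```bash
python3 - <<'E'
from h import *
plan(.476,-.164,.013,-65)
s=robot.state();print(s['qpos'],s['tau'].round(1))
E
```

```text
t 11.05 tcp [ 0.4897 -0.1801  0.2513] grasp [ 0.4821 -0.1726  0.1047] jaw -65.9 w 0.088 F [-0.1  0.4 -0.2] q6 41.0
tilt [-0.0518  0.0509 -0.9974] dtool [-0.0002 -0.0054  0.0732] rows>= 2.0
roll -0.015 n 1.0
[-23.42296019   8.42181251 117.4855066    1.76803727  57.99090378
  41.42139404] [  0.1 -38.8 -30.8   0.2  -0.   -0. ]
```

>>> {"op": "move_arm", "data": {
  "increments": [
    [[0, 0, -0.015, 0, 1], [0, 0, -0.015, 0, 1], [0, 0, 0, 0, 1]]
  ]
}}

```text
time: 11.35
tcp_pos: [0.4928, -0.1834, 0.2819]
ee_rot: [[0.912, 0.406, -0.054], [0.408, -0.911, 0.052], [-0.028, -0.07, -0.997]]
force: [1.2, -0.3, -0.2]
width: 0.088
```

```bash
python3 - <<'E'
from h import *
plan(.476,-.164,.013,-65)
s=robot.state();print(s['qpos'],s['tau'].round(1))
E
```

```text
t 11.35 tcp [ 0.4928 -0.1834  0.2819] grasp [ 0.4848 -0.1757  0.1353] jaw -66.0 w 0.088 F [ 1.2 -0.3 -0.2] q6 41.0
tilt [-0.0543  0.052  -0.9972] dtool [-0.0003 -0.0071  0.1041] rows>= 3.0
roll -0.017 n 1.0
[-23.61803611   6.72821715 115.67165302   1.68448965  61.65951717
  41.47046367] [  0.1 -37.  -30.    0.2   0.6  -0. ]
```

>>> {"op": "move_arm", "data": {
  "increments": [
    [[0, 0, 0.005, 0, 1], [0, 0, 0.005, 0, 1], [0, 0, 0.005, 0, 1], [0, 0, 0.005, 0, 1], [0, 0, 0.005, 0, 1], [0, 0, 0.005, 0, 1]]
  ]
}}

```text
time: 11.95
tcp_pos: [0.4917, -0.1825, 0.2508]
ee_rot: [[0.913, 0.405, -0.052], [0.408, -0.912, 0.051], [-0.027, -0.068, -0.997]]
force: [-0.0, -0.3, -0.7]
width: 0.0881
```

```bash
python3 - <<'E'
from h import *
plan(.476,-.164,.013,-65)
s=robot.state();print(s['qpos'],s['tau'].round(1),s['qvel'])
robot.read_camera('top')
s=robot.state();print(s['qpos'],s['tau'].round(1),s['qvel'])
E
```

```text
t 11.95 tcp [ 0.4917 -0.1825  0.2508] grasp [ 0.4841 -0.1751  0.1042] jaw -66.0 w 0.0881 F [-0.  -0.3 -0.7] q6 41.0
tilt [-0.0518  0.0508 -0.9974] dtool [-0.001  -0.0085  0.073 ] rows>= 2.0
roll -0.018 n 1.0
[-23.58117825   8.73571235 117.17763046   1.74951716  57.98673992
  41.43234765] [ -0.  -38.8 -30.1   0.2   0.4  -0. ] [ 0.17470854  3.80787099  2.90424628  0.06700173 -6.20458769 -0.08861499]
[-23.58077877   8.78660185 117.24742392   1.75173818  57.96969381
  41.43294278] [ -0.  -40.8 -32.1   0.2   0.2  -0. ] [-0.00358461 -0.32902732 -0.07586289 -0.09360804  1.46406928 -0.00240154]
```

>>> {"op": "move_arm", "data": {
  "increments": [
    [[0, -0.02, 0, 0, 1], [0, -0.02, 0, 0, 1], [0, -0.02, 0, 0, 1]]
  ]
}}

```text
time: 12.3
tcp_pos: [0.4656, -0.1255, 0.2531]
ee_rot: [[0.914, 0.402, -0.055], [0.405, -0.913, 0.053], [-0.029, -0.07, -0.997]]
force: [0.9, -0.3, 0.9]
width: 0.088
```

```bash
python3 - <<'E'
from h import *
plan(.476,-.164,.013,-65)
s=robot.state();print(s['qpos'],s['tau'].round(1),s['qvel'])
robot.read_camera('top')
s=robot.state();print(s['qpos'],s['tau'].round(1),s['qvel'])
robot.read_camera('top')
plan(.476,-.164,.013,-65)
E
```

```text
t 12.3 tcp [ 0.4656 -0.1255  0.2531] grasp [ 0.4576 -0.1178  0.1065] jaw -66.2 w 0.088 F [ 0.9 -0.3  0.9] q6 46.0
tilt [-0.0547  0.0526 -0.9971] dtool [0.0003 0.0548 0.0709] rows>= 2.0
roll -0.022 n 1.0
[-18.71522166   4.16331455 122.03942364   2.18372427  57.75715397
  46.23465992] [ -2.2 -32.  -30.3   0.1   0.3  -0.3] [ 17.83736887 -16.11226988  16.04510455   1.82399488   0.18396396
  16.99334976]
[-18.54975602   4.02057321 122.24839049   2.28194138  57.88098018
  46.29672844] [ -2.8 -31.2 -34.9  -0.3  -0.8   0. ] [-1.25681653  1.62111586 -1.2279096  -1.32654564 -1.05182044 -3.25346959]
t 12.4 tcp [ 0.4647 -0.1243  0.2529] grasp [ 0.4564 -0.1165  0.1063] jaw -66.1 w 0.0882 F [-0.8 -1.1 -0.3] q6 46.0
tilt [-0.0563  0.0533 -0.997 ] dtool [0.0008 0.0566 0.0705] rows>= 2.0
roll -0.019 n 1.0
```

>>> {"op": "move_arm", "data": {
  "increments": [
    [[0, 0.02, 0, 0, 1], [0, 0.02, 0, 0, 1], [0, 0.01, 0, 0, 1], [0, 0.005, 0, 0, 1]]
  ]
}}

```text
time: 12.8
tcp_pos: [0.4892, -0.1777, 0.2502]
ee_rot: [[0.912, 0.407, -0.052], [0.41, -0.911, 0.051], [-0.027, -0.068, -0.997]]
force: [-0.3, 0.5, -0.7]
width: 0.0881
```

```bash
cat >> h.py <<'E'
def tl():
    s=robot.state();R=s['ee_rot'];p=s['tcp_pos'];r=p[:2]/np.linalg.norm(p[:2]);z=R[:,2]
    print('radial',(z[:2]@r).round(4),'tang',(r[0]*z[1]-r[1]*z[0]).round(4),'q',s['qpos'].round(1),'pitch',(s['qpos'][[1,2,4]].sum()-180).round(2))
E
python3 - <<'E'
from h import *
tl()
robot.read_camera('top')
tl()
plan(.476,-.164,.013,-65)
E
```

```text
radial -0.0666 tang 0.0297 q [-23.2   8.4 117.7   1.8  57.9  41.7] pitch 3.92
radial -0.0659 tang 0.0293 q [-23.2   8.4 117.6   1.7  57.8  41.7] pitch 3.88
t 12.85 tcp [ 0.4895 -0.1781  0.2502] grasp [ 0.4818 -0.1707  0.1036] jaw -65.9 w 0.0883 F [ 0.6 -1.  -0. ] q6 42.0
tilt [-0.0519  0.0501 -0.9974] dtool [-0.0006 -0.0037  0.0721] rows>= 2.0
roll -0.016 n 1.0
```

>>> {"op": "move_arm", "data": {
  "increments": [
    [[0, 0, 0, -0.1, 1], [0, 0, 0, -0.14, 1], [0, 0, 0, -0.14, 1], [0, 0, 0, -0.14, 1], [0, 0, 0, -0.14, 1], [0, 0, 0, -0.14, 1], [0, 0, 0, -0.14, 1], [0, 0, 0, -0.14, 1], [0, 0, 0, -0.14, 1], [0, 0, 0, -0.14, 1], [0, 0, 0, -0.14, 1], [0, 0, 0, -0.07, 1]]
  ]
}}

```text
time: 14.05
tcp_pos: [0.4901, -0.1851, 0.2473]
ee_rot: [[-0.454, 0.889, -0.057], [0.888, 0.457, 0.055], [0.075, -0.026, -0.997]]
force: [-0.7, -0.2, 0.6]
width: 0.0883
```

```bash
python3 - <<'E'
from h import *
tl()
robot.read_camera('top')
tl()
plan(.476,-.164,.013,23.4)
E
```

```text
radial -0.073 tang 0.0311 q [-23.9   9.1 117.2   1.8  58.  -52.1] pitch 4.29
radial -0.073 tang 0.0311 q [-23.9   9.1 117.2   1.8  58.  -52.2] pitch 4.3
t 14.1 tcp [ 0.4901 -0.1852  0.2472] grasp [ 0.4817 -0.1771  0.1007] jaw 27.3 w 0.0881 F [-0.3 -0.   0.4] q6 -52.0
tilt [-0.0573  0.0549 -0.9968] dtool [0.009  0.0027 0.0695] rows>= 2.0
roll 0.067 n 1.0
```

>>> {"op": "move_arm", "data": {
  "increments": [
    [[0.005, 0.0015, 0.015, 0.04, 1], [0.004, 0.001, 0.02, 0.027, 1], [0, 0, 0.015, 0, 1], [0, 0, 0.01, 0, 1]]
  ]
}}

```text
time: 14.5
tcp_pos: [0.4867, -0.1746, 0.1882]
ee_rot: [[-0.384, 0.922, -0.053], [0.921, 0.387, 0.053], [0.07, -0.028, -0.997]]
force: [-0.2, 0.2, -0.7]
width: 0.0879
```

```bash
python3 - <<'E'
from h import *
robot.read_camera('top')
tl()
plan(.476,-.164,.013,23.4)
im=robot.read_camera('scene'); im=np.clip(im*1.8,0,255).astype(np.uint8)[...,::-1]
cv2.imwrite('pics/s6.png',cv2.resize(im[130:250,200:340],None,fx=5,fy=5,interpolation=cv2.INTER_CUBIC))
E
```

```text
radial -0.0702 tang 0.0327 q [-23.1  13.2 120.1   2.1  50.8 -47.2] pitch 4.15
t 14.55 tcp [ 0.4858 -0.1743  0.1867] grasp [ 0.4778 -0.1663  0.0401] jaw 22.8 w 0.0882 F [-1.2  0.6 -1.1] q6 -47.0
tilt [-0.055   0.0545 -0.997 ] dtool [ 0.0022 -0.0005  0.0083] rows>= 1.0
roll -0.011 n 1.0
```

View pics/s6.png

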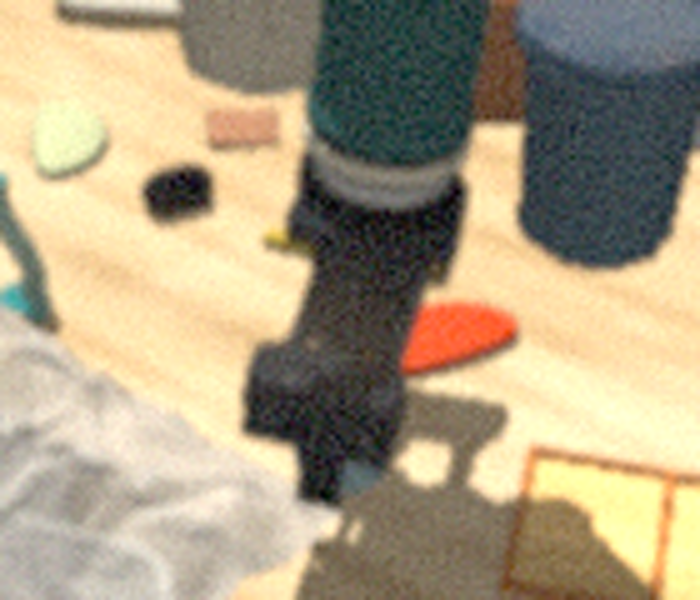

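>>> {"op": "move_arm", "data": {
  "increments": [
    [[0.002, -0.0005, 0.006, 0, 1], [0, 0, 0, 0, 0.05], [0, 0, 0, 0, 0.05], [0, 0, 0, 0, 0.05], [0, 0, 0, 0, 0.05], [0, 0, 0, 0, 0.05]]
  ],
  "squeeze": 25
}}

```text
time: 15.2
tcp_pos: [0.486, -0.1734, 0.1839]
ee_rot: [[-0.383, 0.922, -0.051], [0.921, 0.386, 0.053], [0.068, -0.026, -0.997]]
force: [2.0, -0.0, -0.9]
width: 0.0502
```

```bash
python3 - <<'E'
from h import *
tl()
plan(.476,-.164,.013,23.4)
E
```

```text
radial -0.0653 tang 0.0327 q [-23.   13.4 120.3   2.2  50.2 -47. ] pitch 3.87
t 15.2 tcp [ 0.486  -0.1734  0.1839] grasp [ 0.4786 -0.1656  0.0373] jaw 22.7 w 0.0502 F [ 2.  -0.  -0.9] q6 -47.0
tilt [-0.0505  0.0527 -0.9973] dtool [ 0.0021 -0.0017  0.0055] rows>= 1.0
roll -0.012 n 1.0
```

>>> {"op": "move_arm", "data": {
  "increments": [
    [[0, 0, 0, 0, -0.1], [0, 0, 0, 0, -0.1], [0, 0, -0.01, 0, -0.1], [0, 0, -0.02, 0, -0.1], [0, 0, -0.02, 0, -0.1], [0, 0, -0.01, 0, -0.1]]
  ]
}}

```text
time: 15.8
tcp_pos: [0.4878, -0.176, 0.2447]
ee_rot: [[-0.383, 0.922, -0.056], [0.921, 0.386, 0.055], [0.072, -0.031, -0.997]]
force: [0.7, -0.9, -1.3]
width: 0.0476
```

```bash
python3 - <<'E'
from h import *
robot.read_camera('top')
tl()
plan(.5133,-.2907,.08,23.4)
E
```

```text
radial -0.0691 tang 0.0325 q [-23.1   8.6 117.9   1.9  57.5 -46.9] pitch 4.08
t 15.85 tcp [ 0.4884 -0.1763  0.246 ] grasp [ 0.4805 -0.1683  0.0994] jaw 22.7 w 0.0476 F [ 0.6 -0.2  0.2] q6 -47.0
tilt [-0.054   0.054  -0.9971] dtool [-0.1253 -0.0169 -0.008 ] rows>= 3.0
roll -0.012 n 1.0
```

>>> {"op": "move_arm", "data": {
  "increments": [
    [[-0.02, -0.003, -0.002, 0, -0.1], [-0.03, -0.004, -0.002, 0, -0.1], [-0.03, -0.004, -0.002, 0, -0.1], [-0.025, -0.003, -0.002, 0, -0.1], [-0.012, -0.002, 0, 0, -0.1], [-0.006, -0.001, 0, 0, -0.1]]
  ]
}}

```text
time: 16.45
tcp_pos: [0.521, -0.3036, 0.2438]
ee_rot: [[-0.385, 0.921, -0.055], [0.92, 0.388, 0.053], [0.07, -0.03, -0.997]]
force: [-1.2, 0.1, -0.8]
width: 0.0475
```

```bash
python3 - <<'E'
from h import *
robot.read_camera('top')
tl()
plan(.5133,-.2907,.0243,23.4)
im=robot.read_camera('scene'); im=np.clip(im*1.8,0,255).astype(np.uint8)[...,::-1]
cv2.imwrite('pics/s7.png',cv2.resize(im[150:290,250:400],None,fx=5,fy=4.2,interpolation=cv2.INTER_CUBIC))
E
```

```text
radial -0.0736 tang 0.018 q [-32.9  17.1 107.6   1.   59.6 -56.2] pitch 4.27
t 16.5 tcp [ 0.521  -0.304   0.2438] grasp [ 0.513  -0.2963  0.0972] jaw 22.8 w 0.0474 F [ 0.3 -0.9 -0.6] q6 -56.0
tilt [-0.0545  0.0526 -0.9971] dtool [0.0013 0.004  0.0541] rows>= 2.0
roll -0.01 n 1.0
```

View pics/s7.png

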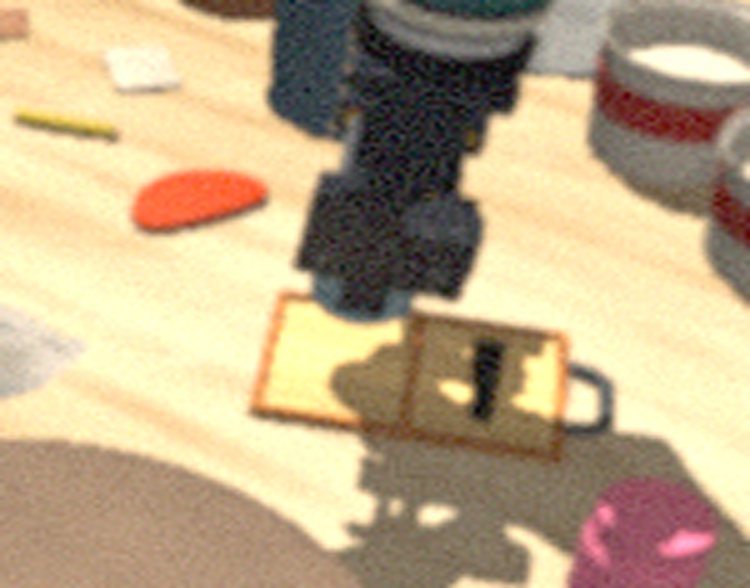

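>>> {"op": "move_arm", "data": {
  "increments": [
    [[0.001, 0.004, 0.012, 0, -0.1], [0, 0, 0.016, 0, -0.1], [0, 0, 0.012, 0, -0.1], [0, 0, 0.005, 0, -0.1]]
  ]
}}

```text
time: 16.95
tcp_pos: [0.5207, -0.2944, 0.1947]
ee_rot: [[-0.387, 0.92, -0.057], [0.919, 0.39, 0.055], [0.073, -0.031, -0.997]]
force: [-1.1, 0.1, -1.7]
width: 0.0476
```

```bash
python3 - <<'E'
from h import *
robot.read_camera('top')
tl()
plan(.5133,-.2907,.0243,23.4)
E
```

```text
radial -0.0783 tang 0.0204 q [-32.1  20.3 109.6   1.2  54.6 -55.8] pitch 4.55
t 17.0 tcp [ 0.5204 -0.2941  0.194 ] grasp [ 0.5118 -0.2858  0.0475] jaw 23.0 w 0.0478 F [-0.2 -0.1 -1.9] q6 -56.0
tilt [-0.0582  0.0563 -0.9967] dtool [-0.0054 -0.0004  0.0038] rows>= 1.0
roll -0.007 n 1.0
```

>>> {"op": "move_arm", "data": {
  "increments": [
    [[-0.005, 0, 0.003, 0, -0.1], [0, 0, 0.001, 0, -0.1]]
  ]
}}

```text
time: 17.2
tcp_pos: [0.5221, -0.2982, 0.189]
ee_rot: [[-0.388, 0.92, -0.059], [0.918, 0.392, 0.056], [0.075, -0.032, -0.997]]
force: [-1.9, -1.1, 2.5]
width: 0.0476
```

```bash
python3 - <<'E'
from h import *
robot.read_camera('top')
plan(.5133,-.2907,.0243,23.4)
E
```

```text
t 17.25 tcp [ 0.5222 -0.2982  0.1892] grasp [ 0.5135 -0.2899  0.0427] jaw 23.0 w 0.0476 F [-0.3  0.3 -0.8] q6 -56.0
tilt [-0.0588  0.0563 -0.9967] dtool [-0.0006 -0.0005 -0.0007] rows>= 1.0
roll -0.006 n 1.0
```

Near the floor; release, then rise.

>>> {"op": "move_arm", "data": {
  "increments": [
    [[0, 0, 0, 0, 0.2], [0, 0, 0, 0, 0.45], [0, 0, 0, 0, 0.45], [0, 0, -0.01, 0, 0.45], [0, 0, -0.02, 0, 0.45], [0, 0, -0.03, 0, 0.45], [0, 0, -0.03, 0, 0.45], [0, 0, -0.02, 0, 0.45], [0, 0, -0.01, 0, 0.0]]
  ]
}}

```text
time: 18.15
tcp_pos: [0.5296, -0.3055, 0.3172]
ee_rot: [[-0.388, 0.92, -0.057], [0.919, 0.391, 0.056], [0.073, -0.03, -0.997]]
force: [0.3, 0.9, 0.3]
width: 0.0577
```

```bash
python3 - <<'E'
from h import *
robot.read_camera('top')
tl()
plan(.612,-.0475,.08,17)
im=robot.read_camera('scene'); im=np.clip(im*1.8,0,255).astype(np.uint8)[...,::-1]
cv2.imwrite('pics/s8.png',cv2.resize(im[150:290,250:400],None,fx=5,fy=4.2,interpolation=cv2.INTER_CUBIC))
E
```

```text
radial -0.0743 tang 0.0199 q [-32.6  13.6 103.3   1.   67.5 -55.9] pitch 4.31
t 18.2 tcp [ 0.5301 -0.3058  0.3188] grasp [ 0.5222 -0.2978  0.1722] jaw 23.0 w 0.0542 F [ 0.3 -0.2  0.8] q6 -56.0
tilt [-0.0544  0.0543 -0.997 ] dtool [0.19   0.1825 0.0817] rows>= 6.0
roll 0.105 n 1.0
```

View pics/s8.png

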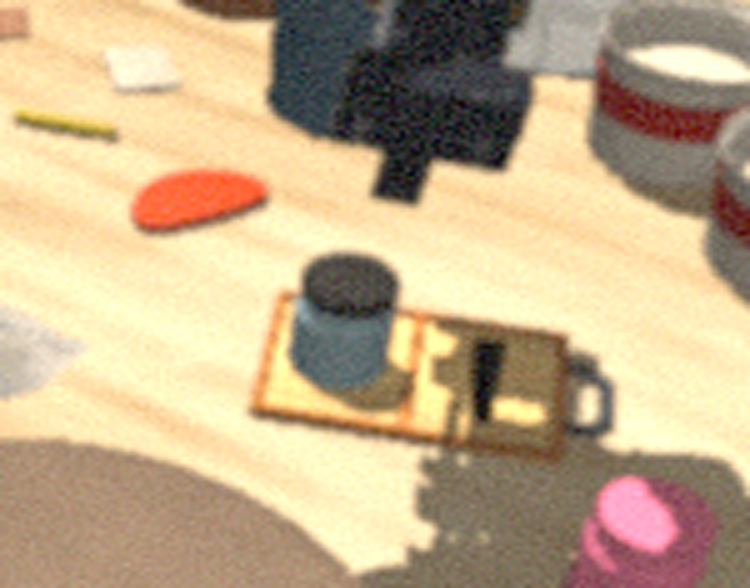

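>>> {"op": "move_arm", "data": {
  "increments": [
    [[0.012, 0.0115, 0.005, 0.0, -0.1], [0.024, 0.023, 0.01, 0.015, -0.1], [0.026, 0.025, 0.01, 0.015, -0.1], [0.026, 0.025, 0.01, 0.015, -0.1], [0.026, 0.025, 0.01, 0.015, -0.1], [0.026, 0.025, 0.005, 0.015, -0.1], [0.025, 0.024, 0.005, 0.015, -0.1], [0.014, 0.013, 0, 0, -0.1], [0.007, 0.006, 0, 0, -0.1]]
  ]
}}

```text
time: 19.15
tcp_pos: [0.6246, -0.0489, 0.2499]
ee_rot: [[-0.294, 0.953, -0.08], [0.952, 0.299, 0.064], [0.085, -0.057, -0.995]]
force: [-0.9, 0.6, 0.6]
width: 0.0394
```

```bash
python3 - <<'E'
from h import *
robot.read_camera('top')
tl()
plan(.612,-.0475,.0045,18)
E
```

```text
radial -0.0853 tang 0.0584 q [ -7.6  19.2 104.1   3.5  61.8 -26.6] pitch 5.12
t 19.2 tcp [ 0.6245 -0.0483  0.2497] grasp [ 0.6127 -0.0387  0.1035] jaw 17.4 w 0.0396 F [-0.   0.5  0.3] q6 -27.0
tilt [-0.0806  0.0648 -0.9946] dtool [-0.015   0.0014  0.079 ] rows>= 2.0
roll -0.01 n 1.0
```

>>> {"op": "move_arm", "data": {
  "increments": [
    [[-0.015, 0, 0, 0, -0.1]]
  ]
}}

```text
time: 19.3
tcp_pos: [0.6283, -0.061, 0.2473]
ee_rot: [[-0.297, 0.951, -0.083], [0.951, 0.302, 0.065], [0.087, -0.06, -0.994]]
force: [-0.1, -1.2, -0.2]
width: 0.0399
```

```bash
cat >> h.py <<'E'
def tz():
    s=robot.state(); print(s['time'].__round__(2),'p',s['tcp_pos'].round(4),'z',s['ee_rot'][:2,2].round(4),'q',s['qpos'].round(2),'v',s['qvel'].round(1))
E
python3 - <<'E'
from h import *
tz()
for i in range(3): robot.read_camera('top'); tz()
E
```

```text
19.3 p [ 0.6283 -0.061   0.2473] z [-0.083  0.065] q [ -8.63  19.9  103.48   3.37  61.94 -27.84] v [-11.9   8.2  -7.2  -1.7   0.8 -11.5]
19.35 p [ 0.6288 -0.0639  0.2469] z [-0.0823  0.0635] q [ -8.86  19.99 103.4    3.25  61.89 -27.9 ] v [-1.3 -0.8  0.3  0.2  0.4  1.9]
19.4 p [ 0.6287 -0.0642  0.2474] z [-0.0818  0.0641] q [ -8.89  19.95 103.4    3.3   61.91 -27.83] v [-0.5 -0.9 -0.1  0.8  0.6  1. ]
19.45 p [ 0.6286 -0.0642  0.2478] z [-0.0814  0.0646] q [ -8.9   19.91 103.4    3.33  61.93 -27.8 ] v [-0.1 -0.6 -0.1  0.3  0.3  0.3]
```

>>> {"op": "move_arm", "data": {
  "increments": [
    [[0, 0, 0.03, 0, -0.1]]
  ]
}}

```text
time: 19.55
tcp_pos: [0.6289, -0.0644, 0.2224]
ee_rot: [[-0.291, 0.954, -0.071], [0.953, 0.295, 0.063], [0.081, -0.05, -0.995]]
force: [1.1, -0.5, 0.2]
width: 0.0398
```

```bash
python3 - <<'E'
from h import *
tz()
for i in range(3): robot.read_camera('top'); tz()
E
```

```text
19.55 p [ 0.6289 -0.0644  0.2224] z [-0.0713  0.0633] q [ -8.91  21.42 104.4    3.45  58.84 -27.88] v [ -0.1  19.4  15.6   0.7 -32.3  -1. ]
19.6 p [ 0.6248 -0.0638  0.2145] z [-0.0836  0.0649] q [ -8.92  21.79 104.89   3.43  58.68 -27.89] v [ 0.2  0.6  3.9 -0.3  6.9  0.2]
19.65 p [ 0.6239 -0.0635  0.2147] z [-0.0877  0.0656] q [ -8.9   21.76 104.92   3.43  58.93 -27.88] v [ 0.4 -1.2 -1.3  0.2  2.6  0. ]
19.7 p [ 0.6246 -0.0634  0.2161] z [-0.0861  0.0655] q [ -8.89  21.7  104.83   3.44  58.99 -27.88] v [ 0.4 -1.3 -2.   0.2  0.2  0.1]
```

```bash
python3 - <<'E'
from h import *
plan(.51,-.38,.18,18)
E
```

```text
t 19.7 tcp [ 0.6246 -0.0634  0.2161] grasp [ 0.6119 -0.0538  0.07  ] jaw 17.2 w 0.0397 F [-0.1 -0.3  0.9] q6 -28.0
tilt [-0.0861  0.0655 -0.9941] dtool [-0.27   -0.2018 -0.1408] rows>= 8.0
roll -0.013 n 1.0
```

>>> {"op": "move_arm", "data": {
  "increments": [
    [[0, 0, -0.03, 0, -0.1], [0, 0, -0.04, 0, -0.1], [-0.018, -0.014, -0.01, 0, -0.1], [-0.03, -0.022, -0.01, 0, -0.1], [-0.03, -0.022, -0.01, 0, -0.1], [-0.03, -0.022, -0.01, 0, -0.1], [-0.03, -0.022, -0.01, 0, -0.1], [-0.03, -0.022, -0.01, 0, -0.1], [-0.03, -0.022, -0.01, 0, -0.1], [-0.03, -0.022, -0.01, 0, -0.1], [-0.03, -0.022, 0, 0, -0.1], [-0.015, -0.01, 0, 0, -0.1]]
  ]
}}

```text
time: 20.9
tcp_pos: [0.5189, -0.41, 0.379]
ee_rot: [[-0.284, 0.956, -0.07], [0.956, 0.288, 0.056], [0.074, -0.051, -0.996]]
force: [1.5, -0.6, 0.1]
width: 0.0395
```

```bash
python3 - <<'E'
from h import *
tz()
for i in range(3): robot.read_camera('top'); tz()
tl()
E
```

```text
20.9 p [ 0.5189 -0.41    0.379 ] z [-0.0702  0.0563] q [-40.43  16.26  93.28  -0.16  75.62 -57.05] v [-14.2   5.6  -9.3   0.6   2.3 -13.8]
20.95 p [ 0.5186 -0.4116  0.3793] z [-0.0698  0.0544] q [-40.54  16.31  93.19  -0.24  75.57 -57.08] v [ 2.7 -0.6  1.6  1.9  0.2  3.2]
21.0 p [ 0.5194 -0.4095  0.3787] z [-0.0699  0.0568] q [-40.38  16.29  93.28  -0.12  75.59 -56.97] v [ 2.9 -0.3  1.8  1.9  0.5  1.3]
21.05 p [ 0.5201 -0.4078  0.378 ] z [-0.0705  0.0584] q [-4.025e+01  1.629e+01  9.336e+01 -5.000e-02  7.560e+01 -5.693e+01] v [ 2.3 -0.   1.4  0.7 -0.   0.3]
radial -0.0915 tang 0.0025 q [-40.2  16.3  93.4  -0.1  75.6 -56.9] pitch 5.25
```

>>> {"op": "move_arm", "data": {
  "increments": [
    [[0, 0, 0.05, 0, -0.1], [0, 0, 0, 0, -0.1], [0, 0, 0, 0, -0.1]]
  ]
}}

```text
time: 21.35
tcp_pos: [0.518, -0.4013, 0.3292]
ee_rot: [[-0.287, 0.956, -0.069], [0.955, 0.291, 0.06], [0.078, -0.049, -0.996]]
force: [1.1, -0.6, 0.2]
width: 0.0396
```

```bash
python3 - <<'E'
from h import *
tz()
robot.read_camera('top'); tz()
E
```

```text
21.35 p [ 0.518  -0.4013  0.3292] z [-0.069   0.0603] q [-39.97  17.78  96.78   0.12  70.7  -56.82] v [1.1 1.6 4.7 0.4 0.7 0.3]
21.4 p [ 0.5175 -0.4008  0.328 ] z [-0.0712  0.0622] q [-39.96  17.82  96.87   0.12  70.73 -56.83] v [-0.3 -0.  -0.3 -0.3  0.  -0.2]
```

>>> {"op": "move_arm", "data": {
  "increments": [
    [[0, 0, -0.05, 0, -0.1]]
  ]
}}

```text
time: 21.5
tcp_pos: [0.5195, -0.4011, 0.3706]
ee_rot: [[-0.287, 0.954, -0.083], [0.953, 0.293, 0.072], [0.093, -0.058, -0.994]]
force: [0.1, 0.4, -0.3]
width: 0.0396
```

```bash
python3 - <<'E'
from h import *
tz()
for i in range(4): robot.read_camera('top'); tz()
E
```

```text
21.5 p [ 0.5195 -0.4011  0.3706] z [-0.083   0.0722] q [-39.88  16.45  93.99   0.13  75.87 -56.81] v [  1.1 -19.3 -39.9   0.5  53.5   0.2]
21.55 p [ 0.523  -0.4038  0.386 ] z [-0.0659  0.0583] q [-39.87  15.91  92.98   0.15  76.16 -56.81] v [-0.2 -3.1 -6.1  0.  -9.   0. ]
21.6 p [ 0.5238 -0.4046  0.3866] z [-0.0607  0.0538] q [-39.88  15.88  92.94   0.14  75.84 -56.81] v [-0.2  0.8  2.1 -0.2 -3.6 -0.1]
21.65 p [ 0.5233 -0.4044  0.3845] z [-0.0623  0.055 ] q [-39.89  15.94  93.09   0.13  75.74 -56.81] v [-0.2  1.5  3.6 -0.1 -0.9 -0. ]
21.7 p [ 0.5226 -0.404   0.3821] z [-0.0653  0.0574] q [-39.9   16.01  93.26   0.13  75.71 -56.82] v [-0.3  1.4  3.2 -0.1 -0.3 -0.1]
```

>>> {"op": "move_arm", "data": {
  "increments": [
    [[0, 0, 0.05, 0, -0.1], [0, 0, 0, 0, -0.1]]
  ]
}}

```text
time: 21.9
tcp_pos: [0.52, -0.4003, 0.3334]
ee_rot: [[-0.289, 0.955, -0.063], [0.955, 0.293, 0.056], [0.072, -0.044, -0.996]]
force: [-0.8, 0.7, -2.0]
width: 0.0395
```

```bash
python3 - <<'E'
from h import *
tz()
for i in range(4): robot.read_camera('top'); tz()
E
```

```text
21.9 p [ 0.52   -0.4003  0.3334] z [-0.063   0.0556] q [-39.8   17.54  96.6    0.15  70.67 -56.81] v [ 0.3 -4.8 -9.9 -0.   2.9  0. ]
21.95 p [ 0.5218 -0.4019  0.3388] z [-0.0563  0.0501] q [-39.81  17.38  96.21   0.15  70.73 -56.81] v [-0.2 -2.  -5.7  0.   0.2  0.1]
22.0 p [ 0.5227 -0.4028  0.3414] z [-0.0527  0.047 ] q [-39.81  17.31  96.01   0.14  70.74 -56.81] v [-0.1 -1.1 -2.8 -0.1  0.  -0.1]
22.05 p [ 0.5231 -0.4033  0.3428] z [-0.0507  0.0454] q [-39.83  17.26  95.91   0.14  70.73 -56.81] v [-0.2 -0.6 -1.3 -0.1 -0.1 -0.1]
22.1 p [ 0.5233 -0.4036  0.3434] z [-0.0498  0.0445] q [-39.83  17.24  95.86   0.14  70.72 -56.81] v [-0.1 -0.3 -0.3 -0.  -0.2  0. ]
```

>>> {"op": "move_arm", "data": {
  "increments": [
    [[0, 0, -0.05, 0, -0.1]]
  ]
}}

```text
time: 22.2
tcp_pos: [0.524, -0.4043, 0.3849]
ee_rot: [[-0.289, 0.955, -0.06], [0.955, 0.292, 0.053], [0.068, -0.042, -0.997]]
force: [-0.5, -0.7, -0.0]
width: 0.0397
```

```bash
python3 - <<'E'
from h import *
for i in range(3): robot.read_camera('top')
tz()
E
```

```text
22.35 p [ 0.5273 -0.4071  0.398 ] z [-0.0408  0.0371] q [-39.85  15.43  92.26   0.14  75.47 -56.81] v [-0.   1.6  3.7  0.  -0.8  0. ]
```

>>> {"op": "move_arm", "data": {
  "increments": [
    [[0, 0, 0.05, 0, -0.1], [0, 0, 0, 0, -0.1]]
  ]
}}

```text
time: 22.55
tcp_pos: [0.526, -0.406, 0.3515]
ee_rot: [[-0.29, 0.956, -0.035], [0.956, 0.291, 0.032], [0.041, -0.024, -0.999]]
force: [-1.8, 0.4, -0.7]
width: 0.0397
```

```bash
python3 - <<'E'
from h import *
for i in range(4): robot.read_camera('top')
tz()
E
```

```text
22.75 p [ 0.5289 -0.4083  0.3607] z [-0.0235  0.0227] q [-39.84  16.63  94.73   0.15  70.5  -56.81] v [ 0.  -0.2 -0.  -0.  -0.2  0. ]
```

>>> {"op": "move_arm", "data": {
  "increments": [
    [[0, 0, -0.05, 0, -0.1]]
  ]
}}

```text
time: 22.85
tcp_pos: [0.5284, -0.4081, 0.4017]
ee_rot: [[-0.29, 0.956, -0.034], [0.956, 0.291, 0.031], [0.04, -0.023, -0.999]]
force: [0.1, -0.0, -1.0]
width: 0.0395
```

```bash
python3 - <<'E'
from h import *
for i in range(3): robot.read_camera('top')
tz()
E
```

```text
23.0 p [ 0.5314 -0.4105  0.4151] z [-0.0147  0.0153] q [-39.85  14.81  91.2    0.14  75.2  -56.81] v [ 0.1  1.6  3.7 -0.  -0.8  0.1]
```

>>> {"op": "move_arm", "data": {
  "increments": [
    [[0, 0, 0.05, 0, -0.1], [0, 0, 0, 0, -0.1]]
  ]
}}

```text
time: 23.2
tcp_pos: [0.5313, -0.4103, 0.3683]
ee_rot: [[-0.291, 0.957, -0.01], [0.957, 0.291, 0.011], [0.013, -0.006, -1.0]]
force: [-1.4, 0.8, -1.7]
width: 0.0397
```

```bash
python3 - <<'E'
from h import *
for i in range(4): robot.read_camera('top')
tz()
plan(.612,-.0475,.08,18)
E
```

```text
23.4 p [ 0.534  -0.4126  0.3777] z [0.0024 0.0012] q [-39.84  16.03  93.63   0.15  70.27 -56.81] v [ 0.  -0.1 -0.   0.  -0.2  0.1]
t 23.4 tcp [ 0.534  -0.4126  0.3777] grasp [ 0.5343 -0.4124  0.2307] jaw 16.9 w 0.0396 F [-0.9 -0.8  1.2] q6 -57.0
tilt [ 0.0024  0.0012 -1.    ] dtool [0.3264 0.1801 0.1323] rows>= 8.0
roll -0.019 n 1.0
```

>>> {"op": "move_arm", "data": {
  "increments": [
    [[0.012, 0.007, 0.005, 0, -0.1], [0.028, 0.0155, 0.01, 0, -0.1], [0.03, 0.0165, 0.01, 0, -0.1], [0.03, 0.0165, 0.01, 0, -0.1], [0.03, 0.0165, 0.01, 0, -0.1], [0.03, 0.0165, 0.01, 0, -0.1], [0.03, 0.0165, 0.01, 0, -0.1], [0.03, 0.0165, 0.01, 0, -0.1], [0.03, 0.0165, 0.01, 0, -0.1], [0.03, 0.0165, 0.01, 0, -0.1], [0.025, 0.014, 0.01, 0, -0.1], [0.012, 0.007, 0.005, 0, -0.1], [0.006, 0.003, 0.0, -0.019, -0.1]]
  ]
}}

```text
time: 24.7
tcp_pos: [0.6204, -0.033, 0.2803]
ee_rot: [[-0.308, 0.951, 0.028], [0.951, 0.308, -0.007], [-0.015, 0.024, -1.0]]
force: [0.0, 0.0, 0.5]
width: 0.0395
```

```bash
python3 - <<'E'
from h import *
for i in range(3): robot.read_camera('top')
tl()
plan(.612,-.0475,.0045,18)
E
```

```text
radial 0.0293 tang -0.0063 q [ -5.4  14.8 106.1  -0.3  57.5 -23.1] pitch -1.69
t 24.85 tcp [ 0.6206 -0.0349  0.2811] grasp [ 0.6248 -0.036   0.1342] jaw 17.8 w 0.0397 F [-0.4  0.1  0.1] q6 -23.0
tilt [ 0.0289 -0.0079 -0.9996] dtool [-0.0052 -0.0185  0.1104] rows>= 3.0
roll -0.003 n 1.0
```

>>> {"op": "move_arm", "data": {
  "increments": [
    [[-0.002, -0.008, 0.02, 0, -0.1], [-0.003, -0.01, 0.03, 0, -0.1], [0, 0, 0.03, 0, -0.1], [0, 0, 0.015, 0, -0.1]]
  ]
}}

```text
time: 25.25
tcp_pos: [0.6111, -0.0522, 0.1911]
ee_rot: [[-0.301, 0.953, 0.043], [0.953, 0.301, -0.012], [-0.024, 0.038, -0.999]]
force: [-1.2, -0.2, -0.2]
width: 0.0397
```

```bash
python3 - <<'E'
from h import *
for i in range(3): robot.read_camera('top')
tl()
plan(.612,-.0475,.0045,18)
im=robot.read_camera('scene'); im=np.clip(im*1.8,0,255).astype(np.uint8)[...,::-1]
cv2.imwrite('pics/s9.png',cv2.resize(im[110:220,200:340],None,fx=5,fy=5,interpolation=cv2.INTER_CUBIC))
E
```

```text
radial 0.0443 tang -0.0076 q [ -7.   19.9 110.3  -0.5  47.2 -24.3] pitch -2.55
t 25.4 tcp [ 0.6118 -0.0516  0.1922] grasp [ 0.6182 -0.0532  0.0454] jaw 17.6 w 0.0399 F [ 0.9 -0.3 -0.4] q6 -24.0
tilt [ 0.0435 -0.0113 -0.999 ] dtool [ 0.0079 -0.005   0.0215] rows>= 1.0
roll -0.007 n 1.0
```

View pics/s9.png

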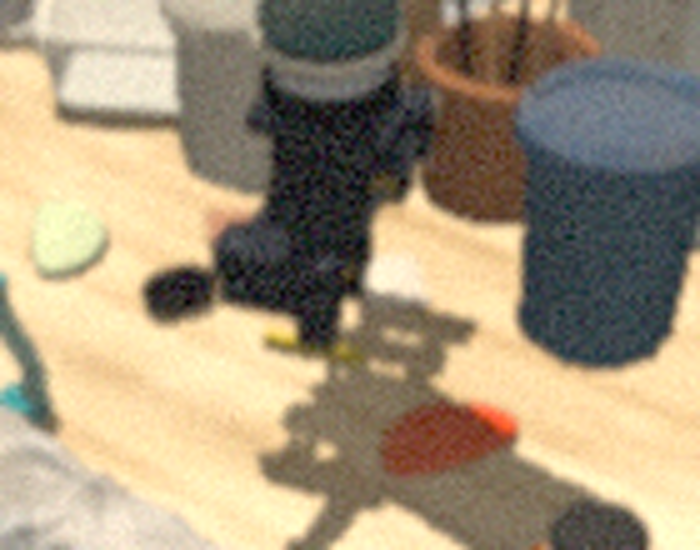

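>>> {"op": "move_arm", "data": {
  "increments": [
    [[0.008, -0.005, 0.0195, 0, -0.1]]
  ]
}}

```text
time: 25.55
tcp_pos: [0.6099, -0.0465, 0.1783]
ee_rot: [[-0.3, 0.952, 0.056], [0.953, 0.302, -0.013], [-0.029, 0.05, -0.998]]
force: [0.5, -0.1, 0.1]
width: 0.0398
```

```bash
python3 - <<'E'
from h import *
for i in range(4): robot.read_camera('top')
tl()
plan(.612,-.0475,.0045,18)
E
```

```text
radial 0.0476 tang -0.0081 q [ -6.5  20.8 111.5  -0.5  45.  -23.8] pitch -2.74
t 25.75 tcp [ 0.6067 -0.0455  0.1747] grasp [ 0.6136 -0.0472  0.0278] jaw 17.6 w 0.0393 F [ 0.6 -0.4 -0.1] q6 -24.0
tilt [ 0.0469 -0.0117 -0.9988] dtool [ 0.0003 -0.0018  0.0042] rows>= 1.0
roll -0.006 n 1.0
```

>>> {"op": "move_arm", "data": {
  "increments": [
    [[0, -0.002, 0.005, 0, -0.1]]
  ]
}}

```text
time: 25.85
tcp_pos: [0.6065, -0.0463, 0.1717]
ee_rot: [[-0.302, 0.952, 0.051], [0.953, 0.303, -0.012], [-0.027, 0.045, -0.999]]
force: [-0.2, -0.4, 0.0]
width: 0.0395
```

```bash
python3 - <<'E'
from h import *
for i in range(3): robot.read_camera('top')
plan(.612,-.0475,.0045,18)
E
```

```text
t 26.0 tcp [ 0.6053 -0.0463  0.1702] grasp [ 0.6123 -0.048   0.0233] jaw 17.6 w 0.0397 F [ 0.4 -0.1 -0.6] q6 -24.0
tilt [ 0.0476 -0.0118 -0.9988] dtool [ 0.0006 -0.0001 -0.0002] rows>= 1.0
roll -0.006 n 1.0
```

>>> {"op": "move_arm", "data": {
  "increments": [
    [[0, 0, 0, 0, -0.9], [0, 0, 0, 0, -0.9], [0, 0, 0, 0, -0.9], [0, 0, 0, 0, -0.9], [0, 0, 0, 0, -0.9]]
  ],
  "squeeze": 15
}}

```text
time: 26.5
tcp_pos: [0.606, -0.0464, 0.1712]
ee_rot: [[-0.302, 0.952, 0.049], [0.953, 0.303, -0.012], [-0.026, 0.043, -0.999]]
force: [-0.3, 0.5, 0.1]
width: 0.0095
```

```bash
python3 - <<'E'
from h import *
tl()
plan(.612,-.0475,.0045,18)
E
```

```text
radial 0.0502 tang -0.0082 q [ -6.6  20.9 111.7  -0.5  44.5 -23.9] pitch -2.89
t 26.5 tcp [ 0.606  -0.0464  0.1712] grasp [ 0.6133 -0.0482  0.0244] jaw 17.6 w 0.0095 F [-0.3  0.5  0.1] q6 -24.0
tilt [ 0.0494 -0.012  -0.9987] dtool [ 0.0011 -0.001   0.0009] rows>= 1.0
roll -0.006 n 1.0
```

>>> {"op": "move_arm", "data": {
  "increments": [
    [[0, 0, -0.02, 0, -0.9], [0, 0, -0.045, 0, -0.9], [0, 0, 0, 0, -0.9]]
  ]
}}

```text
time: 26.8
tcp_pos: [0.6021, -0.0456, 0.2361]
ee_rot: [[-0.302, 0.952, 0.045], [0.953, 0.303, -0.012], [-0.025, 0.04, -0.999]]
force: [1.7, -0.5, 1.0]
width: 0.0098
```

```bash
python3 - <<'E'
from h import *
for i in range(3): robot.read_camera('top')
tl()
plan(.6001,.3069,.06,-12.7)
im=robot.read_camera('scene'); im=np.clip(im*1.8,0,255).astype(np.uint8)[...,::-1]
cv2.imwrite('pics/s10.png',cv2.resize(im[110:220,200:340],None,fx=5,fy=5,interpolation=cv2.INTER_CUBIC))
E
```

```text
radial 0.0348 tang -0.0077 q [ -6.6  16.  110.8  -0.5  51.2 -23.9] pitch -2.01
t 26.95 tcp [ 0.5987 -0.0452  0.2296] grasp [ 0.6038 -0.0468  0.0827] jaw 17.6 w 0.0099 F [-0.2  0.4 -0.6] q6 -24.0
tilt [ 0.0341 -0.0103 -0.9994] dtool [ 0.3382  0.1034 -0.    ] rows>= 8.0
roll 0.529 n 4.0
```

View pics/s10.png

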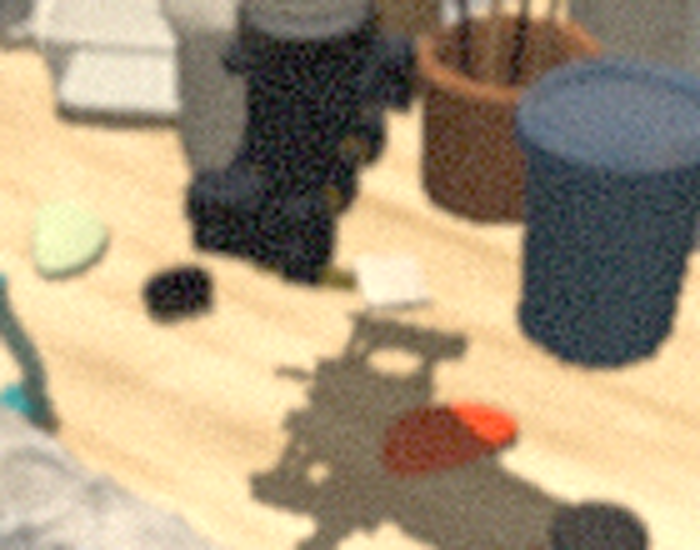

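```bash
python3 - <<'E'
from h import *
uv=np.array([(215,165),(250,192),(283,180),(311,185),(150,240),(120,280)])*0.64
for z in (0,.05,.1): print(z,unproj('top',uv,z).round(3).tolist())
E
```

```text
0 [[0.796, 0.338], [0.737, 0.26], [0.763, 0.193], [0.752, 0.135], [0.636, 0.463], [0.552, 0.52]]
0.05 [[0.776, 0.32], [0.72, 0.245], [0.744, 0.181], [0.734, 0.126], [0.623, 0.439], [0.543, 0.493]]
0.1 [[0.756, 0.301], [0.703, 0.23], [0.726, 0.169], [0.716, 0.116], [0.61, 0.414], [0.534, 0.466]]
```

>>> {"op": "move_arm", "data": {
  "increments": [
    [[0.01, 0.003, -0.02, 0, -0.9], [0.025, 0.008, -0.02, 0, -0.9], [0.029, 0.009, 0, 0, -0.9], [0.029, 0.009, 0, 0, -0.9], [0.029, 0.009, 0, 0, -0.9], [0.029, 0.009, 0, 0, -0.9], [0.029, 0.009, 0, 0, -0.9], [0.029, 0.009, 0, 0, -0.9], [0.029, 0.009, 0, 0, -0.9], [0.029, 0.009, 0, 0, -0.9], [0.029, 0.009, 0, 0, -0.9], [0.025, 0.008, 0, 0, -0.9], [0.012, 0.003, 0, 0.06, -0.9], [0, 0, 0, 0.12, -0.9], [0, 0, 0, 0.12, -0.9], [0, 0, 0, 0.12, -0.9], [0, 0, 0, 0.08, -0.9]]
  ]
}}

```text
time: 28.7
tcp_pos: [0.5831, 0.3156, 0.2303]
ee_rot: [[0.211, 0.977, -0.018], [0.977, -0.211, -0.024], [-0.027, -0.012, -1.0]]
force: [0.6, -1.0, -0.2]
width: 0.0098
```

```bash
python3 - <<'E'
from h import *
for i in range(3): robot.read_camera('top')
tl()
plan(.6001,.3069,.0112,-12.7)
E
```

```text
radial -0.0267 tang -0.0125 q [ 26.5  22.9 101.2  -0.9  57.4  38.8] pitch 1.51
t 28.85 tcp [0.5833 0.3154 0.2307] grasp [0.5807 0.3119 0.0838] jaw -11.8 w 0.0099 F [ 1.4  0.9 -0.6] q6 39.0
tilt [-0.0175 -0.0237 -0.9996] dtool [0.0005 0.0207 0.0534] rows>= 2.0
roll 0.015 n 1.0
```

>>> {"op": "move_arm", "data": {
  "increments": [
    [[0, 0.01, 0.01, 0.015, -0.9], [0, 0.01, 0.018, 0, -0.9], [0, 0, 0.012, 0, -0.9], [0, 0, 0.006, 0, -0.9]]
  ]
}}

```text
time: 29.25
tcp_pos: [0.6039, 0.3094, 0.181]
ee_rot: [[0.217, 0.976, -0.017], [0.976, -0.217, -0.024], [-0.027, -0.011, -1.0]]
force: [-0.3, -0.5, -0.8]
width: 0.0097
```

```bash
python3 - <<'E'
from h import *
for i in range(3): robot.read_camera('top')
tl()
plan(.6001,.3069,.0112,-12.7)
im=robot.read_camera('scene'); im=np.clip(im*1.8,0,255).astype(np.uint8)[...,::-1]
cv2.imwrite('pics/s11.png',cv2.resize(im[90:200,110:250],None,fx=5,fy=5,interpolation=cv2.INTER_CUBIC))
E
```

```text
radial -0.0253 tang -0.0133 q [ 25.3  27.6 100.4  -1.   53.5  38.4] pitch 1.43
t 29.4 tcp [0.6037 0.3097 0.1821] grasp [0.6013 0.3062 0.0352] jaw -12.5 w 0.0096 F [-0.1  0.1  0.8] q6 38.0
tilt [-0.0164 -0.0233 -0.9996] dtool [ 0.0005 -0.0012  0.005 ] rows>= 1.0
roll 0.003 n 1.0
```

View pics/s11.png

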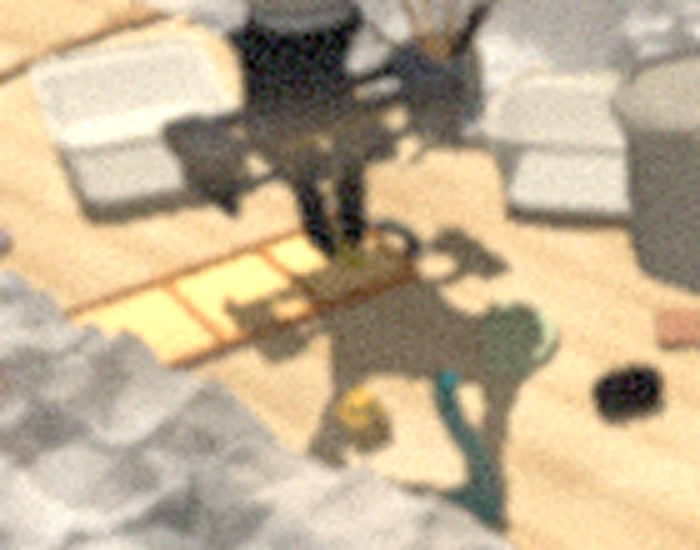

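Over the handle-end compartment. Lower 5 mm, release slightly, rise.

>>> {"op": "move_arm", "data": {
  "increments": [
    [[0, -0.001, 0.005, 0, -0.9]]
  ]
}}

```text
time: 29.55
tcp_pos: [0.6037, 0.3106, 0.1796]
ee_rot: [[0.216, 0.976, -0.012], [0.976, -0.217, -0.021], [-0.023, -0.007, -1.0]]
force: [-0.2, 0.2, 0.1]
width: 0.0099
```

```bash
python3 - <<'E'
from h import *
for i in range(3): robot.read_camera('top')
plan(.6001,.3069,.0112,-12.7)
E
```

```text
t 29.7 tcp [0.6027 0.3102 0.1782] grasp [0.6005 0.3068 0.0313] jaw -12.5 w 0.0098 F [-1.1  0.5  0.5] q6 38.0
tilt [-0.0149 -0.0226 -0.9996] dtool [-0.     -0.0004  0.0011] rows>= 1.0
roll 0.003 n 1.0
```

>>> {"op": "move_arm", "data": {
  "increments": [
    [[0, 0, 0, 0, -0.6], [0, 0, 0, 0, -0.6], [0, 0, 0, 0, -0.6], [0, 0, -0.015, 0, -0.6], [0, 0, -0.03, 0, -0.6], [0, 0, -0.03, 0, 0], [0, 0, -0.03, 0, 0.1], [0, 0, -0.01, 0, 0.1]]
  ]
}}

```text
time: 30.5
tcp_pos: [0.6038, 0.3129, 0.2996]
ee_rot: [[0.216, 0.976, -0.017], [0.976, -0.216, -0.023], [-0.026, -0.011, -1.0]]
force: [0.2, 0.8, 0.0]
width: 0.0397
```

```bash
python3 - <<'E'
from h import *
for i in range(3): robot.read_camera('top')
tl()
plan(.479,.153,.09,-16.5)
im=robot.read_camera('scene'); im=np.clip(im*1.8,0,255).astype(np.uint8)[...,::-1]
cv2.imwrite('pics/s12.png',cv2.resize(im[90:200,110:250],None,fx=5,fy=5,interpolation=cv2.INTER_CUBIC))
E
```

```text
radial -0.0305 tang -0.013 q [25.5 20.7 96.6 -0.9 64.4 38.4] pitch 1.72
t 30.65 tcp [0.6027 0.3123 0.2954] grasp [0.5996 0.3085 0.1485] jaw -12.5 w 0.0486 F [-0.1 -0.9 -1.2] q6 38.0
tilt [-0.0211 -0.0256 -0.9995] dtool [-0.1766 -0.0836  0.046 ] rows>= 5.0
roll 0.07 n 1.0
```

View pics/s12.png

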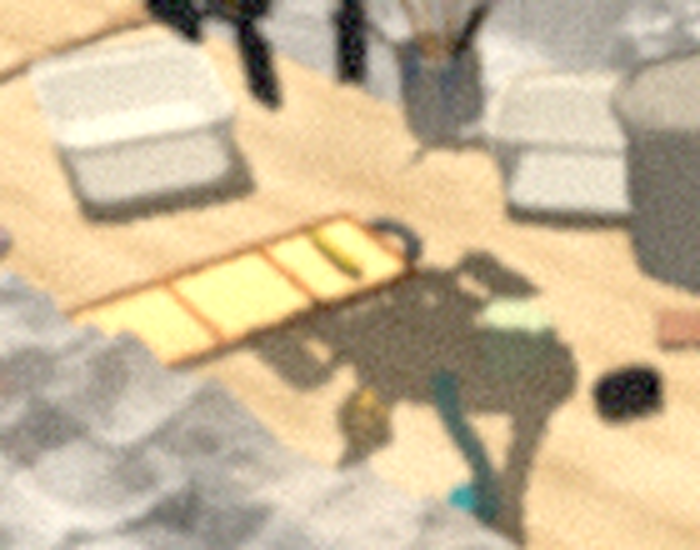

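>>> {"op": "move_arm", "data": {
  "increments": [
    [[-0.01, -0.005, 0, 0, -0.15], [-0.025, -0.012, 0.005, 0, -0.15], [-0.028, -0.013, 0.01, 0, -0.15], [-0.028, -0.013, 0.01, 0, -0.15], [-0.028, -0.013, 0.01, 0, -0.15], [-0.026, -0.012, 0.01, 0, -0.15], [-0.014, -0.007, 0, 0, -0.15], [-0.007, -0.003, 0, 0.07, -0.15]]
  ]
}}

```text
time: 31.5
tcp_pos: [0.4736, 0.1553, 0.2376]
ee_rot: [[0.282, 0.958, -0.053], [0.958, -0.284, -0.038], [-0.051, -0.04, -0.998]]
force: [0.9, -1.1, 0.2]
width: 0.0375
```

```bash
python3 - <<'E'
from h import *
for i in range(3): robot.read_camera('top')
tl()
plan(.479,.153,.008,-16.5)
E
```

```text
radial -0.0603 tang -0.0192 q [ 15.8   7.1 120.7  -1.5  55.7  33. ] pitch 3.41
t 31.65 tcp [0.475  0.1564 0.2385] grasp [0.4675 0.1509 0.0918] jaw -16.3 w 0.0377 F [-0.3 -1.   0.3] q6 33.0
tilt [-0.0512 -0.0371 -0.998 ] dtool [0.0085 0.013  0.064 ] rows>= 2.0
roll 0.003 n 1.0
```

>>> {"op": "move_arm", "data": {
  "increments": [
    [[0.008, 0.013, -0.02, 0, -0.15]]
  ]
}}

```text
time: 31.75
tcp_pos: [0.488, 0.1604, 0.2542]
ee_rot: [[0.277, 0.959, -0.059], [0.959, -0.28, -0.039], [-0.054, -0.046, -0.997]]
force: [-1.4, -0.0, -0.7]
width: 0.0372
```

```bash
python3 - <<'E'
from h import *
for i in range(3): robot.read_camera('top')
tz()
E
```

```text
31.9 p [0.4921 0.1618 0.2584] z [-0.0481 -0.0362] q [ 15.86   7.33 117.83  -1.46  58.06  32.88] v [ 0.   0.1  2.3 -0.   0.4  0.2]
```

>>> {"op": "move_arm", "data": {
  "increments": [
    [[0, 0, 0.045, 0, -0.15], [0, 0, 0, 0, -0.15]]
  ]
}}

```text
time: 32.1
tcp_pos: [0.4902, 0.1608, 0.2127]
ee_rot: [[0.276, 0.96, -0.047], [0.96, -0.278, -0.036], [-0.047, -0.035, -0.998]]
force: [-1.8, -0.7, 0.1]
width: 0.0377
```

```bash
python3 - <<'E'
from h import *
for i in range(3): robot.read_camera('top')
tl()
plan(.479,.153,.008,-16.5)
E
```

```text
radial -0.043 tang -0.0198 q [ 15.8  10.4 119.3  -1.6  52.8  32.9] pitch 2.43
t 32.25 tcp [0.4943 0.1619 0.219 ] grasp [0.4892 0.1572 0.0722] jaw -16.1 w 0.0372 F [ 0.8 -0.2  1.1] q6 33.0
tilt [-0.0347 -0.0322 -0.9989] dtool [-0.005  -0.0075  0.0456] rows>= 1.0
roll 0.006 n 1.0
```

>>> {"op": "move_arm", "data": {
  "increments": [
    [[-0.005, -0.008, 0.036, 0, -0.15], [0, 0, 0, 0, -0.15]]
  ]
}}

```text
time: 32.45
tcp_pos: [0.486, 0.159, 0.1867]
ee_rot: [[0.276, 0.961, -0.028], [0.96, -0.277, -0.03], [-0.037, -0.019, -0.999]]
force: [-0.7, 0.2, -0.9]
width: 0.0374
```

```bash
python3 - <<'E'
from h import *
for i in range(4): robot.read_camera('top')
tl()
plan(.479,.153,.008,-16.5)
im=robot.read_camera('scene'); im=np.clip(im*1.8,0,255).astype(np.uint8)[...,::-1]
cv2.imwrite('pics/s13.png',cv2.resize(im[110:220,130:270],None,fx=5,fy=5,interpolation=cv2.INTER_CUBIC))
E
```

```text
radial -0.0241 tang -0.0206 q [ 15.7  12.  121.   -1.7  48.4  33. ] pitch 1.35
t 32.65 tcp [0.4907 0.1603 0.1917] grasp [0.4882 0.1563 0.0448] jaw -16.1 w 0.0373 F [-0.2 -0.   0.8] q6 33.0
tilt [-0.0165 -0.0271 -0.9995] dtool [-0.0052 -0.0078  0.018 ] rows>= 1.0
roll 0.007 n 1.0
```

View pics/s13.png

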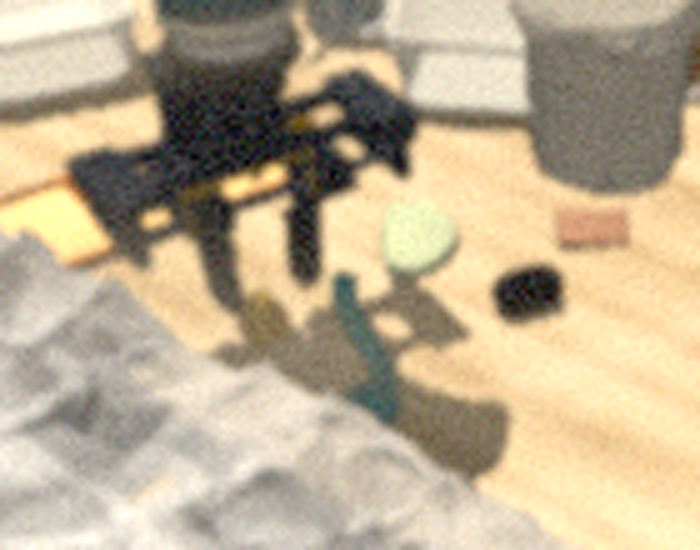

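>>> {"op": "move_arm", "data": {
  "increments": [
    [[-0.005, -0.008, -0.001, 0, -0.15]]
  ]
}}

```text
time: 32.8
tcp_pos: [0.4828, 0.158, 0.1942]
ee_rot: [[0.277, 0.961, -0.014], [0.96, -0.277, -0.026], [-0.029, -0.006, -1.0]]
force: [-0.6, 0.0, -0.2]
width: 0.0373
```

```bash
python3 - <<'E'
from h import *
for i in range(3): robot.read_camera('top')
plan(.479,.153,.008,-16.5)
E
```

```text
t 32.95 tcp [0.4812 0.1576 0.1935] grasp [0.4788 0.1536 0.0465] jaw -16.1 w 0.0376 F [ 0.1  1.  -0. ] q6 33.0
tilt [-0.016  -0.0269 -0.9995] dtool [0.     0.0005 0.0195] rows>= 1.0
roll 0.007 n 1.0
```

>>> {"op": "move_arm", "data": {
  "increments": [
    [[0, 0, 0.018, 0, -0.15]]
  ]
}}

```text
time: 33.05
tcp_pos: [0.4825, 0.1576, 0.1779]
ee_rot: [[0.277, 0.961, -0.01], [0.96, -0.277, -0.025], [-0.027, -0.003, -1.0]]
force: [0.5, 0.3, -0.5]
width: 0.0375
```

```bash
python3 - <<'E'
from h import *
for i in range(3): robot.read_camera('top')
tl()
plan(.479,.153,.008,-16.5)
E
```

```text
radial -0.0262 tang -0.0206 q [ 15.7  12.5 122.7  -1.7  46.3  33. ] pitch 1.46
t 33.2 tcp [0.4801 0.1569 0.1748] grasp [0.4773 0.1528 0.0278] jaw -16.1 w 0.0372 F [-0.5 -0.2  0.4] q6 33.0
tilt [-0.0185 -0.0277 -0.9994] dtool [0.0007 0.0015 0.0008] rows>= 1.0
roll 0.007 n 1.0
```

Close on the tin.

>>> {"op": "move_arm", "data": {
  "increments": [
    [[0, 0, 0, 0, -0.6], [0, 0, 0, 0, -0.6], [0, 0, 0, 0, -0.6], [0, 0, 0, 0, -0.6]]
  ],
  "squeeze": 20
}}

```text
time: 33.6
tcp_pos: [0.4807, 0.157, 0.1761]
ee_rot: [[0.277, 0.961, -0.017], [0.96, -0.277, -0.027], [-0.031, -0.009, -0.999]]
force: [0.2, 0.7, -0.1]
width: 0.0258
```

```bash
python3 - <<'E'
from h import *
plan(.479,.153,.008,-16.5)
E
```

```text
t 33.6 tcp [0.4807 0.157  0.1761] grasp [0.4781 0.153  0.0292] jaw -16.1 w 0.0258 F [ 0.2  0.7 -0.1] q6 33.0
tilt [-0.0173 -0.0273 -0.9995] dtool [0.0003 0.0009 0.0021] rows>= 1.0
roll 0.007 n 1.0
```

>>> {"op": "move_arm", "data": {
  "increments": [
    [[0, 0, -0.01, 0, -0.6], [0, 0, -0.02, 0, -0.6], [0, 0, -0.02, 0, -0.6], [0, 0, -0.01, 0, -0.6]]
  ]
}}

```text
time: 34.0
tcp_pos: [0.4808, 0.1585, 0.238]
ee_rot: [[0.277, 0.961, -0.021], [0.96, -0.277, -0.028], [-0.033, -0.013, -0.999]]
force: [1.2, 0.3, -0.9]
width: 0.0258
```

```bash
python3 - <<'E'
from h import *
for i in range(3): robot.read_camera('top')
tl()
plan(.5318,.3223,.05,-12.7)
im=robot.read_camera('scene'); im=np.clip(im*1.8,0,255).astype(np.uint8)[...,::-1]
cv2.imwrite('pics/s14.png',cv2.resize(im[110:220,130:270],None,fx=5,fy=5,interpolation=cv2.INTER_CUBIC))
E
```

```text
radial -0.0295 tang -0.0203 q [ 15.8   7.2 120.6  -1.5  53.8  32.9] pitch 1.65
t 34.15 tcp [0.4806 0.1584 0.2368] grasp [0.4774 0.1542 0.0899] jaw -16.1 w 0.0256 F [ 0.2 -0.5 -0.5] q6 33.0
tilt [-0.0216 -0.0285 -0.9994] dtool [0.1772 0.0059 0.0149] rows>= 4.0
roll -0.06 n 1.0
```

View pics/s14.png

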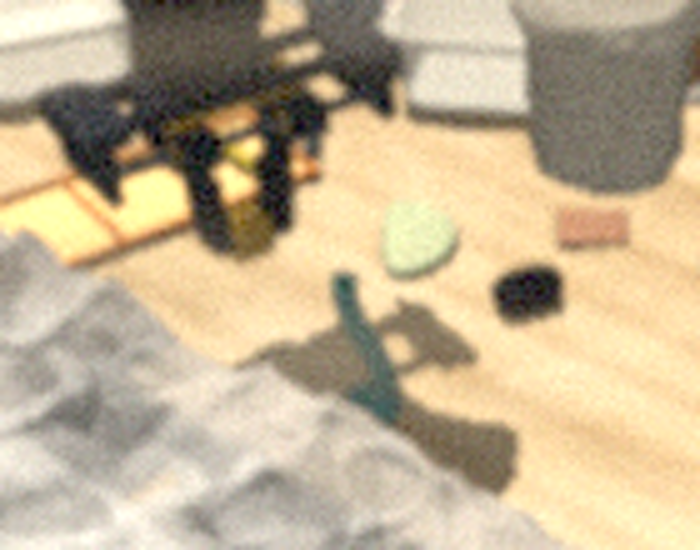

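>>> {"op": "move_arm", "data": {
  "increments": [
    [[0.012, 0, 0, 0, -0.6], [0.028, 0.001, 0, -0.015, -0.6], [0.03, 0.001, 0, -0.015, -0.6], [0.03, 0.001, 0, -0.015, -0.6], [0.03, 0.001, 0, -0.015, -0.6], [0.025, 0.001, 0, 0, -0.6], [0.012, 0, 0, 0, -0.6], [0.006, 0, 0, 0, -0.6]]
  ]
}}

```text
time: 35.0
tcp_pos: [0.5259, 0.3326, 0.2186]
ee_rot: [[0.219, 0.975, -0.037], [0.975, -0.22, -0.034], [-0.042, -0.029, -0.999]]
force: [0.3, -0.4, -0.8]
width: 0.0257
```

```bash
python3 - <<'E'
from h import *
for i in range(3): robot.read_camera('top')
tl()
plan(.5318,.3223,.0158,-12.7)
E
```

```text
radial -0.0501 tang -0.0094 q [ 30.1  20.1 106.5  -0.8  56.2  43.3] pitch 2.85
t 35.15 tcp [0.5257 0.3311 0.2191] grasp [0.5202 0.326  0.0723] jaw -12.8 w 0.026 F [-0.6  0.  -1. ] q6 43.0
tilt [-0.0373 -0.0347 -0.9987] dtool [0.0005 0.0132 0.0372] rows>= 1.0
roll -0.001 n 1.0
```

>>> {"op": "move_arm", "data": {
  "increments": [
    [[0, 0.013, 0.028, 0, -0.6], [0, 0, 0, 0, -0.6]]
  ]
}}

```text
time: 35.35
tcp_pos: [0.5371, 0.3255, 0.1908]
ee_rot: [[0.22, 0.975, -0.038], [0.974, -0.222, -0.035], [-0.043, -0.029, -0.999]]
force: [-0.9, -0.1, -2.4]
width: 0.026
```

```bash
python3 - <<'E'
from h import *
for i in range(4): robot.read_camera('top')
tl()
plan(.5318,.3223,.0158,-12.7)
E
```

```text
radial -0.0418 tang -0.0104 q [ 29.2  22.5 106.1  -0.8  53.7  42.5] pitch 2.37
t 35.55 tcp [0.5387 0.3277 0.1957] grasp [0.5343 0.3232 0.0489] jaw -12.8 w 0.0259 F [-0.2  0.5 -0.8] q6 42.0
tilt [-0.0303 -0.0306 -0.9991] dtool [-0.0009 -0.0019  0.0142] rows>= 1.0
roll -0.001 n 1.0
```

>>> {"op": "move_arm", "data": {
  "increments": [
    [[-0.001, -0.002, 0.014, 0, -0.6]]
  ]
}}

```text
time: 35.65
tcp_pos: [0.5377, 0.3274, 0.1849]
ee_rot: [[0.221, 0.975, -0.025], [0.975, -0.221, -0.027], [-0.032, -0.018, -0.999]]
force: [-0.1, -0.8, -0.2]
width: 0.026
```

```bash
python3 - <<'E'
from h import *
for i in range(4): robot.read_camera('top')
tl()
plan(.5318,.3223,.0158,-12.7)
im=robot.read_camera('scene'); im=np.clip(im*1.8,0,255).astype(np.uint8)[...,::-1]
cv2.imwrite('pics/s15.png',cv2.resize(im[90:200,110:250],None,fx=5,fy=5,interpolation=cv2.INTER_CUBIC))
E
```

```text
radial -0.0432 tang -0.0103 q [ 29.3  23.3 106.9  -0.9  52.3  42.6] pitch 2.45
t 35.85 tcp [0.5355 0.3264 0.1813] grasp [0.5309 0.3219 0.0345] jaw -12.8 w 0.0254 F [ 0.8 -0.1 -1.3] q6 43.0
tilt [-0.0315 -0.0313 -0.999 ] dtool [ 0.0006  0.0008 -0.0004] rows>= 1.0
roll -0.001 n 1.0
```

View pics/s15.png

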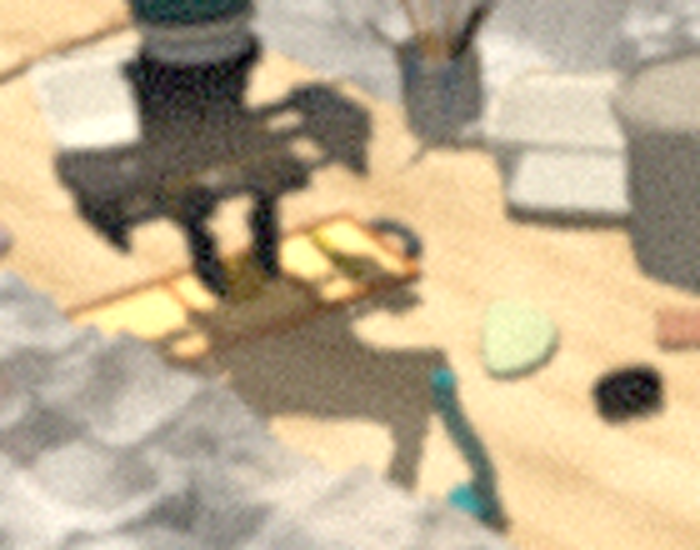

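>>> {"op": "move_arm", "data": {
  "increments": [
    [[0, 0, 0, 0, -0.2], [0, 0, 0, 0, -0.2], [0, 0, 0, 0, -0.2], [0, 0, -0.015, 0, -0.2], [0, 0, -0.03, 0, -0.2], [0, 0, -0.03, 0, 0.2], [0, 0, -0.03, 0, 0.2], [0, 0, -0.015, 0, 0.2]]
  ]
}}

```text
time: 36.7
tcp_pos: [0.5392, 0.3306, 0.3077]
ee_rot: [[0.219, 0.975, -0.033], [0.975, -0.221, -0.032], [-0.039, -0.025, -0.999]]
force: [0.4, 0.2, 0.3]
width: 0.0527
```

```bash
python3 - <<'E'
from h import *
for i in range(3): robot.read_camera('top')
tl()
plan(.6015,.049,.09,64.5)
im=robot.read_camera('scene'); im=np.clip(im*1.8,0,255).astype(np.uint8)[...,::-1]
cv2.imwrite('pics/s16.png',cv2.resize(im[90:200,110:250],None,fx=5,fy=5,interpolation=cv2.INTER_CUBIC))
E
```

```text
radial -0.0471 tang -0.01 q [ 29.4  15.8 102.   -0.7  64.9  42.5] pitch 2.68
t 36.85 tcp [0.5387 0.3303 0.305 ] grasp [0.5336 0.3254 0.1581] jaw -12.7 w 0.0528 F [-0.  -0.8 -1.2] q6 42.0
tilt [-0.0349 -0.0332 -0.9988] dtool [-0.2526  0.1285  0.0559] rows>= 6.0
roll -1.348 n 10.0
```

View pics/s16.png

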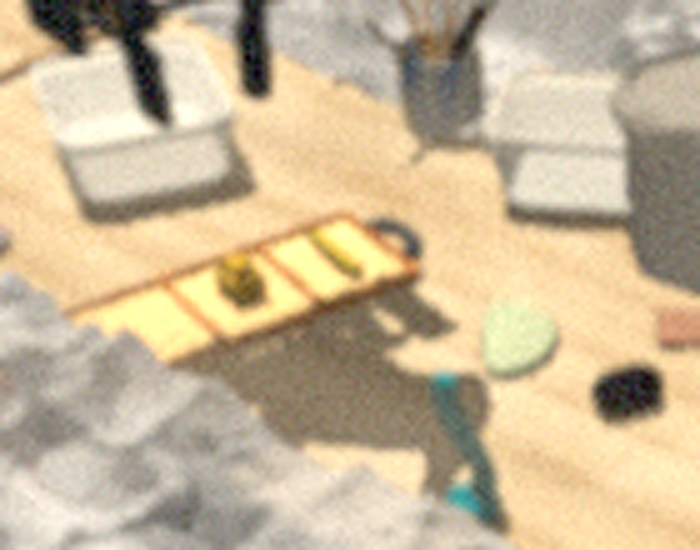

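>>> {"op": "move_arm", "data": {
  "increments": [
    [[-0.012, 0.006, 0, 0, 0.2], [-0.025, 0.0125, 0, 0, 0.2], [-0.027, 0.0135, 0, 0, 0.2], [-0.027, 0.0135, 0, 0, 0.2], [-0.027, 0.0135, 0, 0, 0.2], [-0.027, 0.0135, 0, 0, 0.2], [-0.027, 0.0135, 0, 0, 0.2], [-0.027, 0.0135, 0, 0, 0.2], [-0.025, 0.0125, 0, 0, 0.2], [-0.014, 0.007, 0, -0.05, 0.2], [0, 0, 0, -0.13, 0.2], [0, 0, 0, -0.14, 0.2], [0, 0, 0, -0.14, 0.2], [0, 0, 0, -0.14, 0.2], [0, 0, 0, -0.14, 0.2], [0, 0, 0, -0.14, 0.2], [0, 0, 0, -0.14, 0.2], [0, 0, 0, -0.14, 0.2], [0, 0, 0, -0.12, 0.2], [0, 0, 0, -0.06, 0.2]]
  ]
}}

```text
time: 38.9
tcp_pos: [0.5844, 0.0402, 0.2628]
ee_rot: [[-0.916, 0.384, -0.119], [0.392, 0.918, -0.053], [0.089, -0.095, -0.992]]
force: [0.7, 0.4, 0.6]
width: 0.0529
```

```bash
python3 - <<'E'
from h import *
for i in range(3): robot.read_camera('top')
tl()
plan(.602,.05,.003,64.5)
E
```

```text
radial -0.1214 tang -0.0443 q [  2.3  15.1 108.   -3.   63.9 -62.9] pitch 6.94
t 39.05 tcp [0.5846 0.0404 0.2632] grasp [0.5673 0.0326 0.1174] jaw 67.0 w 0.0528 F [0.2 0.3 0.4] q6 -63.0
tilt [-0.1181 -0.0526 -0.9916] dtool [-0.0332  0.0385  0.0896] rows>= 3.0
roll 0.043 n 1.0
```

>>> {"op": "move_arm", "data": {
  "increments": [
    [[0, 0, 0.048, 0, 0.2], [0, 0, 0, 0, 0.2]]
  ]
}}

```text
time: 39.25
tcp_pos: [0.5788, 0.0371, 0.2145]
ee_rot: [[-0.912, 0.393, -0.118], [0.401, 0.915, -0.053], [0.087, -0.095, -0.992]]
force: [-2.5, -0.1, -1.0]
width: 0.0531
```

```bash
python3 - <<'E'
from h import *
for i in range(4): robot.read_camera('top')
tz()
E
```

```text
39.45 p [0.5846 0.0377 0.2232] z [-0.1013 -0.052 ] q [  2.08  17.47 109.78  -3.24  58.71 -62.68] v [ 0.1 -0.6 -0.4  0.1 -0.1 -0.1]
```

>>> {"op": "move_arm", "data": {
  "increments": [
    [[0, 0, -0.05, 0, 0.2]]
  ]
}}

```text
time: 39.55
tcp_pos: [0.5864, 0.04, 0.2664]
ee_rot: [[-0.913, 0.392, -0.113], [0.4, 0.915, -0.052], [0.083, -0.093, -0.992]]
force: [1.0, 0.0, -0.9]
width: 0.0529
```

```bash
python3 - <<'E'
from h import *
for i in range(2): robot.read_camera('top')
tz()
E
```

```text
39.65 p [0.5935 0.0406 0.2794] z [-0.0871 -0.0515] q [  2.32  14.35 106.91  -3.06  63.89 -62.78] v [ 0.   1.4  2.5 -0.1 -3.4  0. ]
```

>>> {"op": "move_arm", "data": {
  "increments": [
    [[0, 0, 0.05, 0, 0.2], [0, 0, 0, 0, 0.2]]
  ]
}}

```text
time: 39.85
tcp_pos: [0.5929, 0.0384, 0.2366]
ee_rot: [[-0.916, 0.395, -0.073], [0.399, 0.915, -0.051], [0.047, -0.076, -0.996]]
force: [-1.8, -0.0, -1.0]
width: 0.0527
```

```bash
python3 - <<'E'
from h import *
for i in range(4): robot.read_camera('top')
tz()
E
```

```text
40.05 p [0.5966 0.0387 0.2424] z [-0.0621 -0.0506] q [  2.13  16.58 108.48  -3.24  58.65 -62.64] v [-0.1  0.   0.5 -0.  -0.1  0.1]
```

>>> {"op": "move_arm", "data": {
  "increments": [
    [[0, 0, -0.05, 0, 0.2]]
  ]
}}

```text
time: 40.15
tcp_pos: [0.5963, 0.0409, 0.2846]
ee_rot: [[-0.916, 0.395, -0.075], [0.399, 0.915, -0.051], [0.049, -0.077, -0.996]]
force: [0.3, -0.3, -0.2]
width: 0.0528
```

```bash
python3 - <<'E'
from h import *
for i in range(2): robot.read_camera('top')
tz()
E
```

```text
40.25 p [0.6029 0.0414 0.2978] z [-0.0493 -0.0501] q [  2.36  13.53 105.73  -3.07  63.71 -62.75] v [-0.1  1.3  2.5 -0.1 -3.3  0.2]
```

>>> {"op": "move_arm", "data": {
  "increments": [
    [[0, 0, 0.05, 0, 0.2], [0, 0, 0, 0, 0.2]]
  ]
}}

```text
time: 40.45
tcp_pos: [0.6032, 0.0392, 0.2536]
ee_rot: [[-0.917, 0.397, -0.038], [0.399, 0.916, -0.05], [0.015, -0.061, -0.998]]
force: [-1.7, 0.1, -1.0]
width: 0.0528
```

```bash
python3 - <<'E'
from h import *
for i in range(4): robot.read_camera('top')
tz();tl()
plan(.602,.05,.003,64.5)
E
```

```text
40.65 p [0.607  0.0395 0.2601] z [-0.0263 -0.0493] q [  2.17  15.8  107.3   -3.24  58.55 -62.64] v [-0.  -0.   0.2 -0.  -0.2 -0. ]
radial -0.0294 tang -0.0475 q [  2.2  15.8 107.3  -3.2  58.6 -62.6] pitch 1.65
t 40.65 tcp [0.607  0.0395 0.2601] grasp [0.6031 0.0322 0.1133] jaw 66.5 w 0.0531 F [ 1.1 -0.5  0.2] q6 -63.0
tilt [-0.0263 -0.0493 -0.9984] dtool [0.0077 0.0209 0.0903] rows>= 2.0
roll 0.036 n 1.0
```

>>> {"op": "move_arm", "data": {
  "increments": [
    [[0.008, 0.021, 0.03, 0.036, 0.2], [0, 0, 0, 0, 0.2]]
  ]
}}

```text
time: 40.85
tcp_pos: [0.6089, 0.0606, 0.2326]
ee_rot: [[-0.901, 0.432, -0.021], [0.433, 0.9, -0.049], [-0.003, -0.053, -0.999]]
force: [-0.3, -0.4, -0.9]
width: 0.053
```

```bash
python3 - <<'E'
from h import *
for i in range(4): robot.read_camera('top')
tz()
plan(.602,.05,.003,64.5)
E
```

```text
41.05 p [0.6115 0.059  0.237 ] z [-0.0123 -0.0495] q [  3.98  17.71 107.62  -3.37  55.62 -58.43] v [-0.3 -0.2  0.4  0.  -0.2  0.2]
t 41.05 tcp [0.6115 0.059  0.237 ] grasp [0.6097 0.0518 0.0901] jaw 64.3 w 0.0529 F [-1.   0.1  0. ] q6 -58.0
tilt [-0.0123 -0.0495 -0.9987] dtool [ 0.0069 -0.0015  0.0682] rows>= 2.0
roll -0.003 n 1.0
```

>>> {"op": "move_arm", "data": {
  "increments": [
    [[0, 0, 0.04, 0, 0.2]]
  ]
}}

```text
time: 41.15
tcp_pos: [0.6154, 0.057, 0.2041]
ee_rot: [[-0.901, 0.433, 0.002], [0.433, 0.9, -0.049], [-0.023, -0.043, -0.999]]
force: [1.7, -0.9, 0.7]
width: 0.0531
```

```bash
python3 - <<'E'
from h import *
for i in range(4): robot.read_camera('top')
tz()
plan(.602,.05,.003,64.5)
im=robot.read_camera('scene'); im=np.clip(im*1.8,0,255).astype(np.uint8)[...,::-1]
cv2.imwrite('pics/s17.png',cv2.resize(im[100:210,170:310],None,fx=5,fy=5,interpolation=cv2.INTER_CUBIC))
E
```

```text
41.35 p [0.6106 0.0566 0.1971] z [-0.0144 -0.0497] q [  3.76  20.49 108.88  -3.55  51.69 -58.32] v [ 0.2 -1.1 -1.5 -0.1 -0.6  0.1]
t 41.35 tcp [0.6106 0.0566 0.1971] grasp [0.6085 0.0493 0.0503] jaw 64.3 w 0.053 F [ 0.1 -0.1  0.2] q6 -58.0
tilt [-0.0144 -0.0497 -0.9987] dtool [ 0.0064 -0.0007  0.0283] rows>= 1.0
roll -0.004 n 1.0
```

View pics/s17.png

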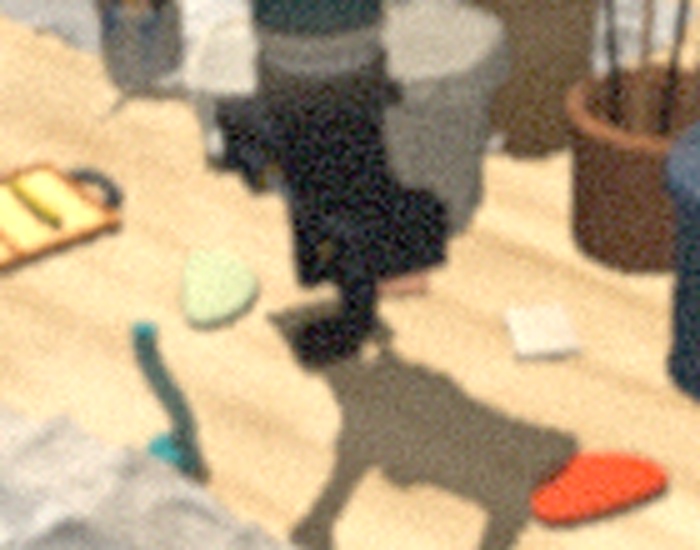

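>>> {"op": "move_arm", "data": {
  "increments": [
    [[0.0065, -0.001, 0.012, 0, 0.2]]
  ]
}}

```text
time: 41.5
tcp_pos: [0.6072, 0.058, 0.1893]
ee_rot: [[-0.901, 0.434, -0.005], [0.433, 0.9, -0.049], [-0.017, -0.046, -0.999]]
force: [0.3, -0.3, -0.4]
width: 0.0531
```

```bash
python3 - <<'E'
from h import *
for i in range(3): robot.read_camera('top')
plan(.602,.05,.003,64.5)
E
```

```text
t 41.65 tcp [0.6041 0.0581 0.1858] grasp [0.6022 0.0508 0.039 ] jaw 64.3 w 0.0531 F [-0.1 -0.1  1.5] q6 -58.0
tilt [-0.0131 -0.0496 -0.9987] dtool [-0.      0.      0.0171] rows>= 1.0
roll -0.003 n 1.0
```

>>> {"op": "move_arm", "data": {
  "increments": [
    [[0, 0, 0.014, 0, 0.2]]
  ]
}}

```text
time: 41.75
tcp_pos: [0.6053, 0.0577, 0.1738]
ee_rot: [[-0.901, 0.433, -0.008], [0.433, 0.9, -0.049], [-0.014, -0.048, -0.999]]
force: [0.4, -0.4, -0.2]
width: 0.0531
```

```bash
python3 - <<'E'
from h import *
for i in range(4): robot.read_camera('top')
plan(.602,.05,.003,64.5)
E
```

```text
t 41.95 tcp [0.6035 0.0574 0.171 ] grasp [0.6013 0.0501 0.0242] jaw 64.3 w 0.0528 F [ 0.9  1.3 -0. ] q6 -58.0
tilt [-0.0148 -0.0497 -0.9987] dtool [-0.0007  0.0003  0.0022] rows>= 1.0
roll -0.003 n 1.0
```

>>> {"op": "move_arm", "data": {
  "increments": [
    [[0, 0, 0.001, 0, -0.6], [0, 0, 0, 0, -0.6], [0, 0, 0, 0, -0.6], [0, 0, 0, 0, -0.6], [0, 0, 0, 0, -0.6]]
  ],
  "squeeze": 15
}}

```text
time: 42.45
tcp_pos: [0.6041, 0.0574, 0.1704]
ee_rot: [[-0.901, 0.433, -0.014], [0.433, 0.9, -0.05], [-0.009, -0.051, -0.999]]
force: [-0.0, -0.0, -0.8]
width: 0.0281
```

```bash
python3 - <<'E'
from h import *
plan(.602,.05,.003,64.5)
E
```

```text
t 42.45 tcp [0.6041 0.0574 0.1704] grasp [0.6021 0.0501 0.0236] jaw 64.3 w 0.0281 F [-0.  -0.  -0.8] q6 -58.0
tilt [-0.0138 -0.0496 -0.9987] dtool [ 0.     -0.0001  0.0016] rows>= 1.0
roll -0.003 n 1.0
```

>>> {"op": "move_arm", "data": {
  "increments": [
    [[0, 0, -0.01, 0, -0.6], [0, 0, -0.02, 0, -0.6], [0, 0, -0.02, 0, -0.6], [0, 0, -0.01, 0, -0.6]]
  ]
}}

```text
time: 42.85
tcp_pos: [0.6038, 0.0604, 0.2315]
ee_rot: [[-0.901, 0.433, -0.019], [0.433, 0.9, -0.05], [-0.005, -0.053, -0.999]]
force: [1.3, 0.8, -0.8]
width: 0.0283
```

```bash
python3 - <<'E'
from h import *
for i in range(3): robot.read_camera('top')
tl()
plan(.4635,.3377,.10,77.3)
im=robot.read_camera('scene'); im=np.clip(im*1.8,0,255).astype(np.uint8)[...,::-1]
cv2.imwrite('pics/s18.png',cv2.resize(im[100:210,170:310],None,fx=5,fy=5,interpolation=cv2.INTER_CUBIC))
E
```

```text
radial -0.0238 tang -0.0478 q [  4.2  17.5 108.7  -3.4  55.1 -58.2] pitch 1.34
t 43.0 tcp [0.6036 0.0603 0.2303] grasp [0.6008 0.053  0.0835] jaw 64.3 w 0.028 F [-0.6  0.  -0.7] q6 -58.0
tilt [-0.0189 -0.05   -0.9986] dtool [ 0.2469  0.1949 -0.0471] rows>= 7.0
roll -0.227 n 2.0
```

View pics/s18.png

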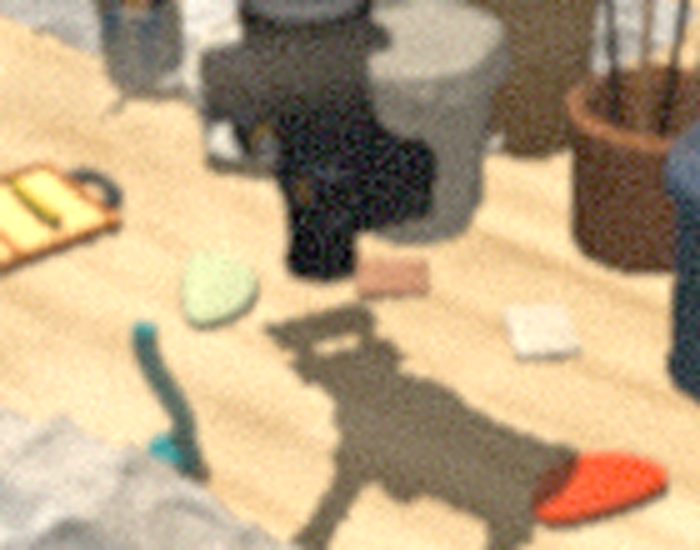

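>>> {"op": "move_arm", "data": {
  "increments": [
    [[0.01, 0.008, -0.02, 0, -0.6], [0.022, 0.0175, -0.02, 0, -0.6], [0.025, 0.02, -0.005, -0.02, -0.6], [0.025, 0.02, 0, -0.03, -0.6], [0.025, 0.02, 0, -0.03, -0.6], [0.025, 0.02, 0, -0.03, -0.6], [0.025, 0.019, 0, -0.03, -0.6], [0.025, 0.017, 0, -0.03, -0.6], [0.025, 0.015, 0, -0.03, -0.6], [0.02, 0.01, 0, 0, -0.6], [0.012, 0.006, 0, 0, -0.6], [0.006, 0.003, 0, 0, -0.6]]
  ]
}}

```text
time: 44.25
tcp_pos: [0.4269, 0.3163, 0.2521]
ee_rot: [[-0.97, 0.24, -0.043], [0.242, 0.968, -0.059], [0.028, -0.068, -0.997]]
force: [1.0, 0.6, 0.6]
width: 0.0279
```

```bash
python3 - <<'E'
from h import *
for i in range(3): robot.read_camera('top')
tl()
plan(.4635,.3377,.06,77.3)
E
```

```text
radial -0.0685 tang -0.0219 q [ 34.2   9.4 116.2  -1.7  58.3 -40.9] pitch 3.89
t 44.4 tcp [0.4281 0.3158 0.2527] grasp [0.4219 0.3072 0.1061] jaw 76.0 w 0.0282 F [-0.1  0.3  0.3] q6 -41.0
tilt [-0.0422 -0.0583 -0.9974] dtool [-0.0337  0.0413  0.0234] rows>= 2.0
roll -0.022 n 1.0
```

>>> {"op": "move_arm", "data": {
  "increments": [
    [[-0.017, 0.02, -0.01, -0.022, -0.6], [-0.016, 0.02, -0.01, 0, -0.6]]
  ]
}}

```text
time: 44.6
tcp_pos: [0.4696, 0.3454, 0.2671]
ee_rot: [[-0.974, 0.22, -0.047], [0.222, 0.973, -0.063], [0.032, -0.071, -0.997]]
force: [1.0, 0.4, 0.0]
width: 0.0281
```

```bash
python3 - <<'E'
from h import *
for i in range(3): robot.read_camera('top')
tz()
E
```

```text
44.75 p [0.4703 0.3459 0.2676] z [-0.0454 -0.0613] q [ 34.32  13.66 109.15  -1.63  61.34 -42.02] v [ 0.3 -0.8  3.4  0.1  0.7  0.1]
```

>>> {"op": "move_arm", "data": {
  "increments": [
    [[0, 0, 0.045, 0, -0.6], [0, 0, 0, 0, -0.6]]
  ]
}}

```text
time: 44.95
tcp_pos: [0.4684, 0.3413, 0.222]
ee_rot: [[-0.974, 0.222, -0.046], [0.225, 0.972, -0.062], [0.031, -0.071, -0.997]]
force: [-1.1, -1.3, -2.2]
width: 0.0281
```

```bash
python3 - <<'E'
from h import *
for i in range(4): robot.read_camera('top')
tl()
plan(.4635,.3377,.06,77.3)
E
```

```text
radial -0.0583 tang -0.0234 q [ 34.1  16.1 110.7  -1.7  56.5 -42. ] pitch 3.31
t 45.15 tcp [0.4722 0.3446 0.2298] grasp [0.4673 0.3368 0.0831] jaw 77.1 w 0.0284 F [ 0.3  0.6 -0.6] q6 -42.0
tilt [-0.0333 -0.0533 -0.998 ] dtool [0.0038 0.0003 0.0042] rows>= 1.0
roll -0.003 n 1.0
```

>>> {"op": "move_arm", "data": {
  "increments": [
    [[0, 0, -0.045, 0, -0.6]]
  ]
}}

```text
time: 45.25
tcp_pos: [0.4712, 0.345, 0.2702]
ee_rot: [[-0.974, 0.222, -0.043], [0.224, 0.973, -0.06], [0.029, -0.068, -0.997]]
force: [0.1, -0.1, -0.9]
width: 0.0281
```

```bash
python3 - <<'E'
from h import *
for i in range(2): robot.read_camera('top')
tz()
E
```

```text
45.35 p [0.4764 0.3489 0.2825] z [-0.0228 -0.0461] q [ 34.23  12.89 108.29  -1.65  61.39 -42.04] v [-0.   1.4  2.2 -0.1 -3.3  0.2]
```

>>> {"op": "move_arm", "data": {
  "increments": [
    [[0, 0, 0.05, 0, -0.6], [0, 0, 0, 0, -0.6]]
  ]
}}

```text
time: 45.55
tcp_pos: [0.4773, 0.3481, 0.2384]
ee_rot: [[-0.975, 0.223, -0.013], [0.223, 0.974, -0.039], [0.004, -0.041, -0.999]]
force: [-1.6, -0.2, -1.7]
width: 0.0281
```

```bash
python3 - <<'E'
from h import *
for i in range(4): robot.read_camera('top')
tl()
plan(.4635,.3377,.0105,77.3)
im=robot.read_camera('scene'); im=np.clip(im*1.8,0,255).astype(np.uint8)[...,::-1]
cv2.imwrite('pics/s19.png',cv2.resize(im[90:200,90:230],None,fx=5,fy=5,interpolation=cv2.INTER_CUBIC))
E
```

```text
radial -0.0216 tang -0.0247 q [ 34.1  15.4 109.7  -1.8  56.1 -42. ] pitch 1.2
t 45.75 tcp [0.4806 0.3504 0.2447] grasp [0.4802 0.3456 0.0978] jaw 77.1 w 0.0281 F [-0.2 -0.1 -0.6] q6 -42.0
tilt [-0.0029 -0.0327 -0.9995] dtool [ 0.0148 -0.0092  0.0686] rows>= 2.0
roll -0.004 n 1.0
```

View pics/s19.png

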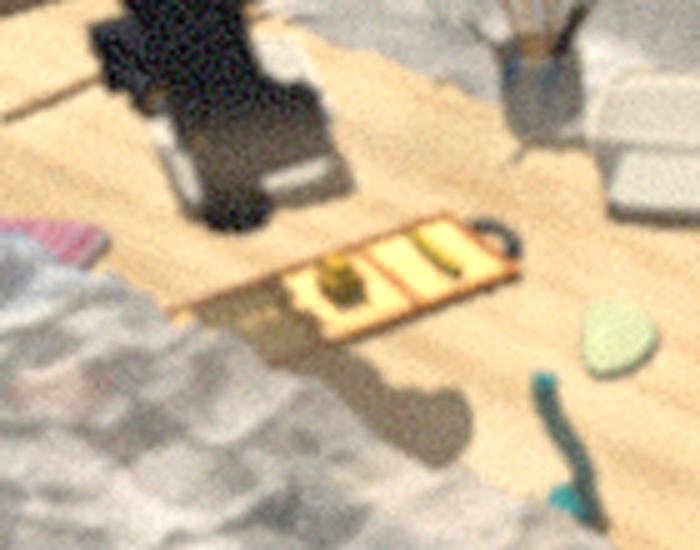

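>>> {"op": "move_arm", "data": {
  "increments": [
    [[0.015, -0.009, 0.025, 0, -0.6]]
  ]
}}

```text
time: 45.9
tcp_pos: [0.4674, 0.3463, 0.225]
ee_rot: [[-0.975, 0.224, 0.007], [0.224, 0.974, -0.026], [-0.013, -0.024, -1.0]]
force: [0.9, -0.3, -0.2]
width: 0.0283
```

```bash
python3 - <<'E'
from h import *
for i in range(4): robot.read_camera('top')
plan(.4635,.3377,.0105,77.3)
E
```

```text
t 46.1 tcp [0.4637 0.3441 0.2202] grasp [0.4632 0.3392 0.0733] jaw 77.1 w 0.0276 F [-0.2  0.2  0.1] q6 -41.0
tilt [-0.0035 -0.0332 -0.9994] dtool [-0.0005  0.0001  0.0438] rows>= 1.0
roll -0.003 n 1.0
```

>>> {"op": "move_arm", "data": {
  "increments": [
    [[0, 0, 0.025, 0, -0.6]]
  ]
}}

```text
time: 46.2
tcp_pos: [0.4665, 0.3453, 0.1998]
ee_rot: [[-0.975, 0.223, 0.005], [0.223, 0.974, -0.027], [-0.011, -0.026, -1.0]]
force: [1.2, 0.4, -0.2]
width: 0.0279
```

```bash
python3 - <<'E'
from h import *
for i in range(4): robot.read_camera('top')
plan(.4635,.3377,.0105,77.3)
im=robot.read_camera('scene'); im=np.clip(im*1.8,0,255).astype(np.uint8)[...,::-1]
cv2.imwrite('pics/s20.png',cv2.resize(im[90:200,90:230],None,fx=5,fy=5,interpolation=cv2.INTER_CUBIC))
E
```

```text
t 46.4 tcp [0.4641 0.3434 0.1958] grasp [0.4635 0.3386 0.0488] jaw 77.1 w 0.028 F [-1.   0.7 -0.6] q6 -41.0
tilt [-0.0036 -0.0333 -0.9994] dtool [-0.0001 -0.0002  0.0194] rows>= 1.0
roll -0.003 n 1.0
```

View pics/s20.png

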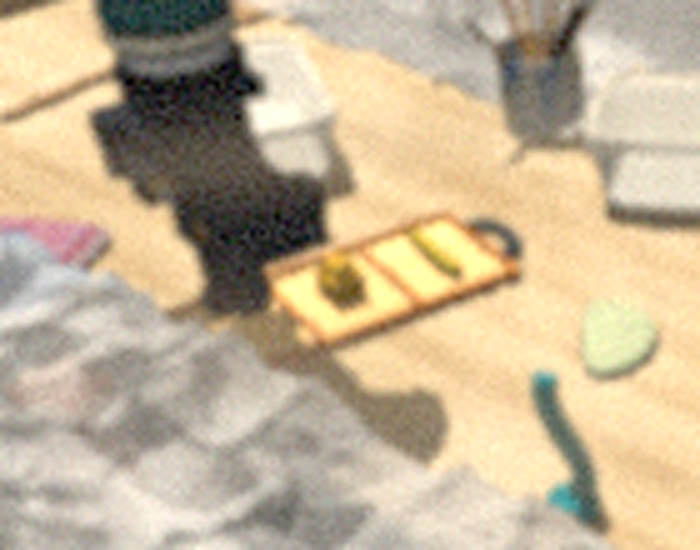

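>>> {"op": "move_arm", "data": {
  "increments": [
    [[0, 0, 0.012, 0, -0.6]]
  ]
}}

```text
time: 46.55
tcp_pos: [0.4659, 0.3444, 0.1868]
ee_rot: [[-0.975, 0.223, 0.002], [0.223, 0.974, -0.029], [-0.009, -0.028, -1.0]]
force: [0.6, 0.0, -0.5]
width: 0.0281
```

```bash
python3 - <<'E'
from h import *
for i in range(4): robot.read_camera('top')
plan(.4635,.3377,.0105,77.3)
E
```

```text
t 46.75 tcp [0.4642 0.3432 0.1841] grasp [0.4638 0.3384 0.0372] jaw 77.1 w 0.0282 F [ 0.  -0.8 -1.3] q6 -41.0
tilt [-0.003  -0.0329 -0.9995] dtool [ 0.0002 -0.0005  0.0077] rows>= 1.0
roll -0.003 n 1.0
```

>>> {"op": "move_arm", "data": {
  "increments": [
    [[0, 0, 0.0065, 0, -0.6]]
  ]
}}

```text
time: 46.85
tcp_pos: [0.4648, 0.3434, 0.1784]
ee_rot: [[-0.975, 0.223, -0.001], [0.223, 0.974, -0.032], [-0.006, -0.031, -1.0]]
force: [-1.2, -1.0, -0.4]
width: 0.0279
```

```bash
python3 - <<'E'
from h import *
for i in range(4): robot.read_camera('top')
plan(.4635,.3377,.0105,77.3)
E
```

```text
t 47.05 tcp [0.464  0.3428 0.1772] grasp [0.4635 0.3379 0.0303] jaw 77.1 w 0.0276 F [-1.1 -0.6 -0.2] q6 -41.0
tilt [-0.0037 -0.0333 -0.9994] dtool [-0.0001 -0.0002  0.0008] rows>= 1.0
roll -0.003 n 1.0
```

Open moderately, rise well clear.

>>> {"op": "move_arm", "data": {
  "increments": [
    [[0, 0, 0.001, 0, -0.05], [0, 0, 0, 0, -0.05], [0, 0, 0, 0, -0.05], [0, 0, -0.015, 0, -0.05], [0, 0, -0.03, 0, -0.05], [0, 0, -0.04, 0, 0.2], [0, 0, -0.04, 0, 0.2], [0, 0, -0.03, 0, 0.2], [0, 0, -0.015, 0, 0.2]]
  ]
}}

```text
time: 47.95
tcp_pos: [0.4637, 0.3481, 0.3552]
ee_rot: [[-0.975, 0.223, -0.006], [0.223, 0.974, -0.035], [-0.002, -0.036, -0.999]]
force: [0.3, -0.4, 0.9]
width: 0.0528
```

```bash
python3 - <<'E'
from h import *
for i in range(3): robot.read_camera('top')
plan(.40,-.05,.25)
im=robot.read_camera('scene'); im=np.clip(im*1.6,0,255).astype(np.uint8)[...,::-1]
cv2.imwrite('pics/s21.png',cv2.resize(im[90:270,90:390],None,fx=2.6,fy=2.6,interpolation=cv2.INTER_CUBIC))
im=robot.read_camera('top'); im=np.clip(im*1.6,0,255).astype(np.uint8)[...,::-1]
cv2.imwrite('pics/t21.png',cv2.resize(im[120:260,100:400],None,fx=2.6,fy=2.6,interpolation=cv2.INTER_CUBIC))
E
```

```text
t 48.1 tcp [0.4635 0.348  0.3528] grasp [0.4624 0.3427 0.2059] jaw 77.1 w 0.0528 F [-0.1  0.3  0.2] q6 -42.0
tilt [-0.0075 -0.0358 -0.9993] dtool [-0.0268 -0.3988 -0.0485] rows>= 9.0
```

View pics/s21.png

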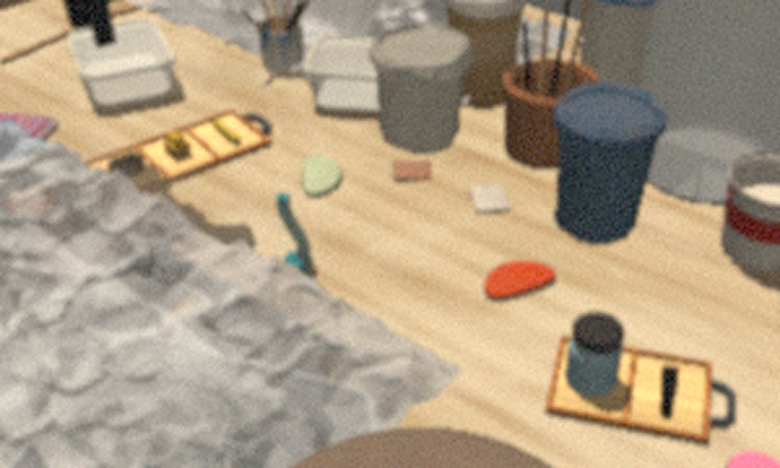

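View pics/t21.png

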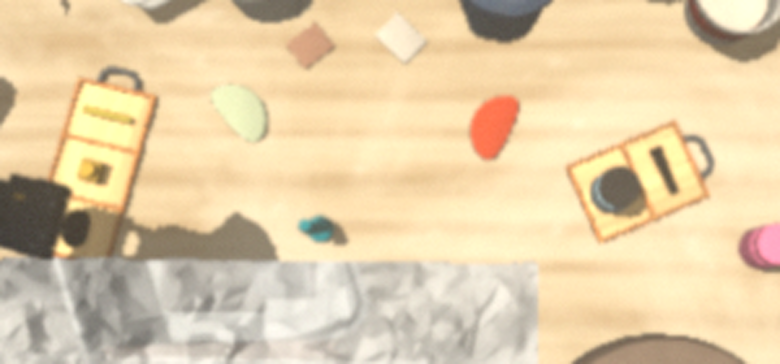

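>>> {"op": "move_arm", "data": {
  "increments": [
    [[0, -0.015, 0, 0, 0.2], [0, -0.03, 0, 0, 0.2], [0, -0.03, 0, 0, 0.2], [0, -0.03, 0, 0, 0.2], [0, -0.03, 0, 0, 0.2], [0, -0.03, 0, 0, 0.2], [0, -0.03, 0, 0, 0.2], [0, -0.03, 0, 0, 0.2], [0, -0.03, 0, 0, 0.2], [0, -0.03, 0, 0, 0.2], [0, -0.02, 0, 0, 0.2], [0, -0.01, 0, 0, 0.2]]
  ]
}}

```text
time: 49.4
tcp_pos: [0.3768, 0.0209, 0.3434]
ee_rot: [[-0.975, 0.217, -0.054], [0.22, 0.974, -0.057], [0.04, -0.067, -0.997]]
force: [-0.0, 0.7, 0.5]
width: 0.0528
```

```bash
python3 - <<'E'
from fit import *
import scipy.ndimage as nd
a=np.mean([robot.read_camera('top').astype(float) for _ in range(6)],0); np.save('avgtop2.npy',a)
im=np.clip(a*1.6,0,255).astype(np.uint8)[...,::-1]
T=np.load('trays.npz')
ov=cv2.resize(im,None,fx=6,fy=6,interpolation=cv2.INTER_CUBIC)
def d(R,t,x,y,z,c,r=6):
    p=(proj('top',np.r_[t+R@[x,y],z])[0]+.5)*6-.5; cv2.circle(ov,tuple(int(v) for v in np.round(p)),r,c,1)
for x in (-.07,0,.07): d(T['LR'],T['Lt'],x,0,.005,(255,0,0))
for x in (-.035,.035): d(T['SR'],T['St'],x,0,.005,(255,0,0))
for n,R,t,l in (('L',T['LR'],T['Lt'],.1075),('S',T['SR'],T['St'],.0725)):
    for x in (-l,l):
        for y in (-.05,.05): d(R,t,x,y,.009,(0,0,255),4)
A=ov[140*6:225*6,105*6:165*6]; B=ov[140*6:225*6,312*6:382*6]
cv2.imwrite('pics/f1.png',np.hstack([A,B]))
plan(.4,0,.2)
for q,z in (('glaze_jar',.04),('wax_stick',.012),('brass_tin',.02),('polishing_stone',.015),('wiping_wedge',.01)):
    for k in robot.masks_of('top',q)[:3]:
        v,u=np.nonzero(k['mask']); 
        if len(u)<5: continue
        P=unproj('top',np.c_[u,v],z).mean(0)
        print(q,round(k['confidence'],2),P.round(3),'long',(T['LR'].T@(P-T['Lt'])).round(3),'short',(T['SR'].T@(P-T['St'])).round(3))
E
```

```text
t 49.7 tcp [0.3787 0.0232 0.3448] grasp [0.3712 0.0149 0.1982] jaw 77.6 w 0.0525 F [0.1 0.3 0.1] q6 -75.0
tilt [-0.0509 -0.056  -0.9971] dtool [-0.0306 -0.0097 -0.0213] rows>= 1.0
glaze_jar 0.8 [ 0.514 -0.289] long [-0.117  0.6  ] short [ 0.037 -0.001]
glaze_jar 0.66 [ 0.449 -0.465] long [-0.093  0.786] short [-0.099  0.128]
wax_stick 0.5 [0.6   0.306] long [-0.07  0.  ] short [ 0.549 -0.317]
brass_tin 0.65 [0.529 0.321] long [0.002 0.001] short [ 0.59  -0.258]
```

View pics/f1.png

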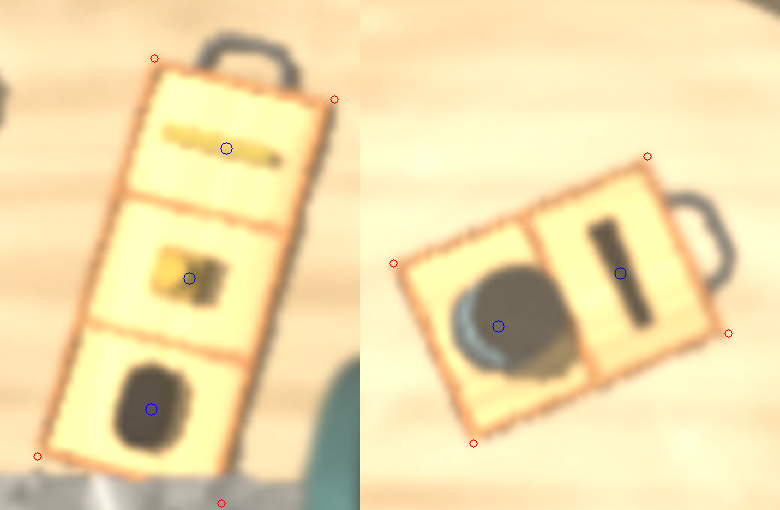

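```bash
python3 - <<'E'
from fit import *
b=np.load('avgtop2.npy'); im=np.clip(b*1.6,0,255).astype(np.uint8)[...,::-1]; i0=np.clip(a*1.6,0,255).astype(np.uint8)[...,::-1]
cv2.imwrite('pics/f2.png',np.vstack([cv2.resize(x[150:220,178:308],None,fx=4,fy=4,interpolation=cv2.INTER_CUBIC) for x in (i0,im)]))
c=np.mean([robot.read_camera('scene').astype(float) for _ in range(6)],0); im=np.clip(c*1.7,0,255).astype(np.uint8)[...,::-1]
cv2.imwrite('pics/f3.png',np.hstack([cv2.resize(im[125:185,115:200],None,fx=4.6,fy=4.6,interpolation=cv2.INTER_CUBIC),cv2.resize(im[205:265,295:380],None,fx=4.6,fy=4.6,interpolation=cv2.INTER_CUBIC)]))
E
```

```text
(no output)
```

View pics/f2.png

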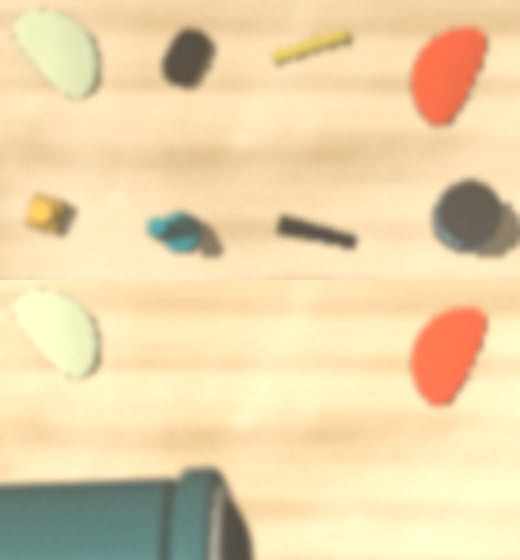

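View pics/f3.png

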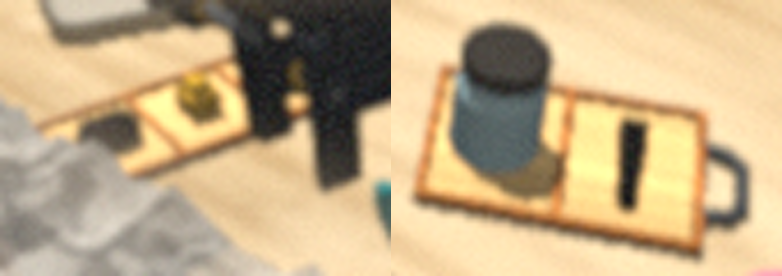

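```bash
python3 - <<'E'
from workcell import robot
print(robot.sign_off())
E
```

```text
the job is handed in; nothing more can be done
None
```

Both kits are made up and the job is handed in at about 50 s on the robot's clock. No verdict was reported.

- **Long tray, from the handle:** wax stick, brass tin, polishing stone.
- **Short tray, from the handle:** wiping wedge, glaze jar.

**Positions:** In the last top picture the network put the wax stick, tin and jar within 2 mm of their compartment centres. It did not report the stone or the wedge. I judged those two by eye, and both lay within a few millimetres of their drawn centres.

**Flat and upright:** This was judged by eye only. The final scene picture shows the tin and jar upright and the stone and wedge flat. The gripper hid the wax stick there, but an earlier picture, after its release, showed it flat.

**Left alone:** Both ribs show no shift between the first and last top pictures. The arm covered the stamp in the last top picture. It stood upright and in place in the views just before that, and the final move passed well above it.

**What went wrong on the way:** The tool slowly tilted during multi-row moves, up to about 0.13 rad. I corrected it with small up-and-down moves, and it was about 0.06 rad or less at every release but the jar's (about 0.08 rad). When gripped, the wedge read 12 mm wide instead of the stated 16 mm, but it held and was placed normally.

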